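# Interlock the jig channels in the packing cradle

## Robot

A 7-joint arm with a two-finger parallel gripper is mounted at the origin on the work surface. World frame = base frame: x ahead of the robot, y to its left, z up, the work surface at z = 0. Lengths are in m, angles in rad, forces in N, time in s.
With the tool pointing down it reaches from about 0.425 to 0.925 m from the base axis. Payload 6.8 kg.
Tool frame: the origin (TCP) lies midway between the tips of the shut fingers; the grasp point (between the pads) lies 19 mm behind it; z points along the fingers, x is the direction in which the jaws open and shut, and the axes are right-handed (so a half turn about z gives the same grasp; the last joint's range is limited). The gripper opens to 85 mm and grips with 20 to 120 N. Pads are 22 mm wide; open, the fingers measure 114 mm over their backs; the gripper's body (76 mm by 85 mm) begins 54 mm behind the grasp point. The pads swing forward as they close: fully open they stand 13 mm farther back than shut.
Start: joints at [1.239, 0.477, 0.022, 1.555, -0.011, 1.109, -0.083], TCP at [0.15, -0.658, 0.231] pointing down, gripper open.
Joint ranges: [-2.96, 2.96], [-0.34, 2.1], [-1.41, 1.46], [0.24, 2.44], [-1.37, 4.51], [0.17, 1.92], [-2.96, 2.96]. Speed limits (rad/s): [2.39, 2.39, 3.14, 3.14, 3.14, 3.14, 3.14].

## Interface

Orientations are given as a unit quaternion [w, x, y, z].
In Python, from station import bot, imaging, nets gives the robot as it stands. The module is installed in compiled form; this text tells all that it offers.
- The arm moves only by the tool apply_moves, never from a script. Its argument "moves" is text: rows parted by semicolons, each of 7 numbers parted by spaces: the gripper command: -1 is fully open, 1 is shut, values between are in proportion, then the shift along the tool's x, y, z normalised to -1 to 1, where 1 is 120 mm, then the turn, a rotation vector about the tool's x, y, z normalised to -1 to 1, where 1 is 4 degrees. In form: hand dx dy dz rx ry rz; .... A call has 1 to 12 rows; each row shifts and turns the commanded pose from where the row before left it, along the tool's axes as they then stand; what a row does not reach is not made up. A row lasts 1/12 s, in which the tool goes at most 41.7 mm and 7.16 degrees, less where a joint would pass 70% of its speed; a pose out of reach is approached as far as the arm can. A call with a number of a shift or a turn outside -1 to 1 is refused whole. A call with a gripper value outside its range is refused whole. The fingers move at their own pace and stop on an object; "force" is the grip in N (left out, the last holds). Time passes only in rows, so rows that do not move let the fingers close. It gives the time, the measured TCP pose, the force and the opening at its end, in the units of the state.
- bot.get_obs(): the state, without advancing time (a new reading comes with each control period).
- imaging.read_camera(name): name is "scene" or "top" or "wrist"; returns a dict with "image" (420x560x3 uint8, red, green, blue), "fx", "fy", "cx", "cy" (pixels), "view" (4x4, takes a point from world to camera coordinates); the wrist camera has in their place "mount" (4x4, takes a point from camera to tool coordinates, whose origin is the TCP and whose axes are the tool frame's). Camera axes: x right, y down, z forward; pixel columns grow to the right and rows downward; lengths in m; the calibration is good to about 2 mm. A picture is of the moment at which its call begins: read the wrist's pose just before it. There is no depth.
- bot.hand_in(): hands the job in, once; it reports no verdict.
Trained networks look in a picture, given as the dict that the camera call returned (one of the last four; its "shot" number tells which), for a name from the list of things; names that differ only in an ending like _2 or _b are one class to them, and where a whole thing is asked for, a point or a joint stands for the part that bears it (a point fixed in the world has none). Each returns a list of dicts, best first, with "score" (0 to 1); they miss things now and then, are a little off and sometimes report something else, mostly with a low value. They report only what shows in the picture. A call takes as long as a camera call.
- nets.spot_in(picture, name): "rect" ([left, top, right, bottom] in pixels, round what is visible of it).
- nets.outline_of(picture, name): "region" (420x560 bool, what is visible of it) and "rect" ([left, top, right, bottom] in pixels, round what is visible of it).
- nets.spot_point(picture, name): "location" ([column, row] in pixels: a listed point, or the origin of a listed thing).
The state is a dict: "t": time; "q": joint angles; "joint_vel": joint speeds; "joint_torque": joint torques, N m; "eef_pos": TCP position; "tool_rot": TCP orientation; "contact_force": force on the tool from outside, world axes, zero at the start; "torque": the same for the moment, N m; "gripper_width": opening from 0.0 (shut) to 1.0 (fully open).
Only numpy, scipy, OpenCV 4.12 (cv2) and the standard library are available. Lean on these libraries where they do the work, as an engineer would, in place of code of your own. Each camera call takes 0.05 s, during which the arm holds its last target.

## Task

Pack the three aluminium channels from the sloping rack into the wooden packing cradle: lay the two open-up ones flat in its two lanes, still open-up, then set the open-down one over the middle, still open-down, so that its flanges drop one into each of them and it sits fully down with its ends about even with theirs. Then swing the keeper round so that it lies lengthwise over the bundle. Set the channels down rather than dropping them, and leave the other things on the table where they are.

Things in the scene. Friction and masses are not known exactly. Their poses are not given: they have to be found in the camera images.
- chan_up_a_mid (a point): aluminium U-channel lying OPEN-UP (web below, flanges up). 150 mm long (x), 62 wide (y), 35 high (z up), walls 5 mm, 52 mm clear between flanges, 0.25 kg. Site: centre of these outer sizes, 17.5 mm above the underside. Starts lengthwise on the rack's 25-degree slope, in any of its three places
- chan_up_b_mid (a point): second, identical and interchangeable OPEN-UP channel (web below, flanges up). 150 mm long (x), 62 wide (y), 35 high (z up), walls 5 mm, 52 mm clear between flanges, 0.25 kg. Site: centre of these outer sizes, 17.5 mm above the underside. Starts lengthwise on the rack's 25-degree slope, in any of its three places
- chan_down_mid (a point): aluminium U-channel of the same section lying OPEN-DOWN (web on top, flanges down). 150 mm long (x), 62 wide (y), 35 high (z up), walls 5 mm, 52 mm clear between flanges, 0.25 kg. Site: centre of these outer sizes, 17.5 mm above the underside. Starts lengthwise on the rack's 25-degree slope, in any of its three places
- rack: fixed sloping plywood rack, 290 mm wide (y). Origin on the table under its centre. The slope, 180 mm long, rises at 25 degrees along its +x (away from the robot), 75 mm above the table over the origin; a 14 mm lip along the low end holds the channels. Places 104 mm apart, so about 42 mm gaps between channels
- cradle: fixed wooden packing board 10 mm thick, 188 mm wide (y), x -150 to +100 mm along the lanes; origin on the table at the middle. Two lanes 164 x 70 mm between battens 7 mm high (17 mm above the table), the middle batten 24 mm wide. The interlocked open-down channel straddles the two inner flanges with 5 mm play each side, underside 15 mm, top 50 mm above the table
- lane_left (a point): centre of the floor of the lane on the cradle's +y side, 47 mm from the middle, 10 mm above the table; axes as the cradle
- lane_right (a point): centre of the floor of the lane on the cradle's -y side, 47 mm from the middle, 10 mm above the table; axes as the cradle
- keeper (a joint): angle (rad) of the keeper about its vertical pivot: at 0 the arm points to the cradle's -y, clear of the lanes; at 1.571 (stop) to the cradle's +x, lengthwise over the middle of the bundle. Grows anticlockwise from above. Starts at -0.2 to 0.1. Light friction (0.06 N m); stays where left
- keeper_pivot (a point): on the keeper's pivot axis at the cradle's near end, 125 mm from the cradle's origin along -x, 58 mm above the table
- keeper_knob (a point): centre of the upright round black knob on the keeper's arm: 24 mm across, from 63 to 95 mm above the table, 90 mm from the pivot. The dark steel arm is 24 mm wide, 8 mm thick, underside 55 mm above the table (5 mm above an interlocked bundle)
- spindle_blank: bystander, to be left alone: dark wooden cylinder 52 mm across, 110 mm tall, standing; origin at the centre of its underside
- spray_bottle: bystander, to be left alone: white spray bottle with a red trigger head, 76 mm across, 210 mm tall; origin at the centre of its underside
- plastic_bowl: bystander, to be left alone: orange plastic bowl, 130 mm across, 50 mm tall; origin at the centre of its underside
- cup: bystander, to be left alone: white cup, 72 mm across, 85 mm tall; origin at the centre of its underside
- mallet: bystander, to be left alone: turned wooden mallet lying down, 240 mm long, head 72 mm across; origin at the centre of its underside
- lathe_chuck: bystander, to be left alone: steel lathe chuck, 90 mm across, 55 mm tall; origin at the centre of its underside
- sanding_block: bystander, to be left alone: cork sanding block 110 x 60 x 32 mm; origin at the centre of its underside

How it is judged:
On the way, in this order (a step that is already met when the one before it is completed fails the run):
1. one open-up channel lies flat in a lane (((x of chan_up_a_mid in the frame of lane_left between -0.013 and 0.013 m and y of chan_up_a_mid in the frame of lane_left between -0.009 and 0.009 m and z of chan_up_a_mid in the frame of lane_left between 0.0145 and 0.0205 m and angle between the x axis of chan_up_a_mid and the x axis of lane_left, either way round below 0.12 rad and angle between chan_up_a_mid's own z axis and vertical below 0.08 rad) or (x of chan_up_a_mid in the frame of lane_right between -0.013 and 0.013 m and y of chan_up_a_mid in the frame of lane_right between -0.009 and 0.009 m and z of chan_up_a_mid in the frame of lane_right between 0.0145 and 0.0205 m and angle between the x axis of chan_up_a_mid and the x axis of lane_right, either way round below 0.12 rad and angle between chan_up_a_mid's own z axis and vertical below 0.08 rad) or (x of chan_up_b_mid in the frame of lane_left between -0.013 and 0.013 m and y of chan_up_b_mid in the frame of lane_left between -0.009 and 0.009 m and z of chan_up_b_mid in the frame of lane_left between 0.0145 and 0.0205 m and angle between the x axis of chan_up_b_mid and the x axis of lane_left, either way round below 0.12 rad and angle between chan_up_b_mid's own z axis and vertical below 0.08 rad) or (x of chan_up_b_mid in the frame of lane_right between -0.013 and 0.013 m and y of chan_up_b_mid in the frame of lane_right between -0.009 and 0.009 m and z of chan_up_b_mid in the frame of lane_right between 0.0145 and 0.0205 m and angle between the x axis of chan_up_b_mid and the x axis of lane_right, either way round below 0.12 rad and angle between chan_up_b_mid's own z axis and vertical below 0.08 rad))), for 0.2 s.
2. both open-up channels lie flat, one in each lane ((((x of chan_up_a_mid in the frame of lane_left between -0.013 and 0.013 m and y of chan_up_a_mid in the frame of lane_left between -0.009 and 0.009 m and z of chan_up_a_mid in the frame of lane_left between 0.0145 and 0.0205 m and angle between the x axis of chan_up_a_mid and the x axis of lane_left, either way round below 0.12 rad and angle between chan_up_a_mid's own z axis and vertical below 0.08 rad) and (x of chan_up_b_mid in the frame of lane_right between -0.013 and 0.013 m and y of chan_up_b_mid in the frame of lane_right between -0.009 and 0.009 m and z of chan_up_b_mid in the frame of lane_right between 0.0145 and 0.0205 m and angle between the x axis of chan_up_b_mid and the x axis of lane_right, either way round below 0.12 rad and angle between chan_up_b_mid's own z axis and vertical below 0.08 rad)) or ((x of chan_up_b_mid in the frame of lane_left between -0.013 and 0.013 m and y of chan_up_b_mid in the frame of lane_left between -0.009 and 0.009 m and z of chan_up_b_mid in the frame of lane_left between 0.0145 and 0.0205 m and angle between the x axis of chan_up_b_mid and the x axis of lane_left, either way round below 0.12 rad and angle between chan_up_b_mid's own z axis and vertical below 0.08 rad) and (x of chan_up_a_mid in the frame of lane_right between -0.013 and 0.013 m and y of chan_up_a_mid in the frame of lane_right between -0.009 and 0.009 m and z of chan_up_a_mid in the frame of lane_right between 0.0145 and 0.0205 m and angle between the x axis of chan_up_a_mid and the x axis of lane_right, either way round below 0.12 rad and angle between chan_up_a_mid's own z axis and vertical below 0.08 rad)))), for 0.2 s.
3. the open-down channel is seated over the middle, flanges interlocked with both ((((x of chan_up_a_mid in the frame of lane_left between -0.013 and 0.013 m and y of chan_up_a_mid in the frame of lane_left between -0.009 and 0.009 m and z of chan_up_a_mid in the frame of lane_left between 0.0145 and 0.0205 m and angle between the x axis of chan_up_a_mid and the x axis of lane_left, either way round below 0.12 rad and angle between chan_up_a_mid's own z axis and vertical below 0.08 rad) and (x of chan_up_b_mid in the frame of lane_right between -0.013 and 0.013 m and y of chan_up_b_mid in the frame of lane_right between -0.009 and 0.009 m and z of chan_up_b_mid in the frame of lane_right between 0.0145 and 0.0205 m and angle between the x axis of chan_up_b_mid and the x axis of lane_right, either way round below 0.12 rad and angle between chan_up_b_mid's own z axis and vertical below 0.08 rad)) or ((x of chan_up_b_mid in the frame of lane_left between -0.013 and 0.013 m and y of chan_up_b_mid in the frame of lane_left between -0.009 and 0.009 m and z of chan_up_b_mid in the frame of lane_left between 0.0145 and 0.0205 m and angle between the x axis of chan_up_b_mid and the x axis of lane_left, either way round below 0.12 rad and angle between chan_up_b_mid's own z axis and vertical below 0.08 rad) and (x of chan_up_a_mid in the frame of lane_right between -0.013 and 0.013 m and y of chan_up_a_mid in the frame of lane_right between -0.009 and 0.009 m and z of chan_up_a_mid in the frame of lane_right between 0.0145 and 0.0205 m and angle between the x axis of chan_up_a_mid and the x axis of lane_right, either way round below 0.12 rad and angle between chan_up_a_mid's own z axis and vertical below 0.08 rad))) and x of chan_down_mid in the frame of cradle between -0.018 and 0.018 m and y of chan_down_mid in the frame of cradle between -0.013 and 0.013 m and z of chan_down_mid in the frame of cradle between 0.0295 and 0.0355 m and angle between the x axis of chan_down_mid and the x axis of cradle, either way round below 0.12 rad and angle between chan_down_mid's own z axis and vertical below 0.08 rad), for 0.2 s.
4. the keeper is swung over the bundle (all of step 3 and value of joint keeper above 1.35 rad), for 0.2 s.
At the end, for the whole second after the job is handed in: Open-up channels flat in both lanes (13 mm lengthwise, 9 mm sideways of centre); open-down one seated on their webs, flanges inside (18 mm lengthwise, 13 mm sideways of the middle); heights within 3 mm, yaw 0.12 rad, level 0.08 rad; keeper past 1.35 rad; all at rest (all of step 4 and linear speed of each of chan_up_a, chan_up_b, chan_down below 0.02 m/s); the robot touches nothing.
It fails at once if a bystander is moved by more than 30 mm (distance of any of spindle_blank, spray_bottle, plastic_bowl, cup, mallet, lathe_chuck, sanding_block from where it was at the start of the episode above 0.03 m).
It fails at once if a channel is dropped or thrown (moves faster than 0.7 m/s, a fall of about 25 mm, with no finger on it) ((linear speed of chan_up_a above 0.7 m/s and contact force between the fingers and chan_up_a below 0.1 N) or (linear speed of chan_up_b above 0.7 m/s and contact force between the fingers and chan_up_b below 0.1 N) or (linear speed of chan_down above 0.7 m/s and contact force between the fingers and chan_down below 0.1 N)).
It also fails if it takes over 72 s, if anything falls off the work surface, if the arm or the gripper's body presses on something with over 40 N, if the wrist force passes 120 N, or if a joint passes its speed limit or range.

## Working session

There is one attempt and no reset: what is moved stays moved. The work goes in short steps, Python scripts to look and compute and a tool call to move; the robot and the scene stay as the last step left them, time stands still between calls to the robot, and variables do not carry over. Pictures are saved under pics/ and viewed, and the job is handed in when it is done.

Besides the shell and the picture viewer there is one more tool, called after ">>>" in YAML: its name, and indented under it one key for each argument. apply_moves: Moves the arm, as the interface text tells. Scaled input: -1 to 1 covers 120 mm each way for a shift and 4 degrees each way for a turn. Its arguments: {"type":"object","properties":{"moves":{"type":"string"},"force":{"type":"number"}},"required":["moves"]}

```bash
mkdir -p pics; cat > h.py <<'E'
import numpy as np, cv2
from station import bot, imaging, nets
def save(p,name): cv2.imwrite('pics/'+name+'.png', cv2.cvtColor(p['image'],cv2.COLOR_RGB2BGR))
def proj(p,X):
    X=np.atleast_2d(X); c=(p['view']@np.c_[X,np.ones(len(X))].T).T
    return np.c_[p['fx']*c[:,0]/c[:,2]+p['cx'], p['fy']*c[:,1]/c[:,2]+p['cy']]
def ray(p,uv):
    T=np.linalg.inv(p['view']); d=T[:3,:3]@np.array([(uv[0]-p['cx'])/p['fx'],(uv[1]-p['cy'])/p['fy'],1]); return T[:3,3],d
def atz(p,uv,z):
    o,d=ray(p,uv); return o+d*(z-o[2])/d[2]
def tri(ps,uvs):
    A=np.zeros((3,3));b=np.zeros(3)
    for p,uv in zip(ps,uvs):
        o,d=ray(p,uv); d=d/np.linalg.norm(d); M=np.eye(3)-np.outer(d,d);A+=M;b+=M@o
    return np.linalg.solve(A,b)
E
python3 - <<'E'
from h import *
np.set_printoptions(precision=4,suppress=True)
o=bot.get_obs(); print(o)
for n in ['scene','top']:
    p=imaging.read_camera(n); save(p,n+'0'); print(n,p['fx'],p['cx'],p['cy'],np.linalg.inv(p['view']))
    for k in ['chan_up_a_mid','chan_down_mid','rack','cradle','lane_left','lane_right','keeper_pivot','keeper_knob']:
        print(k,[(round(r['score'],2),np.round(r['location'],1)) for r in nets.spot_point(p,k)[:4]])
p=imaging.read_camera('wrist'); save(p,'wrist0'); print(p['mount'],p['fx'])
E
```

```text
{'t': 0.0, 'q': array([ 1.2389,  0.4778,  0.0223,  1.5564, -0.0115,  1.1093, -0.0831]), 'joint_vel': array([-0.001 , -0.    , -0.0007, -0.0002, -0.0014, -0.0005, -0.0006]), 'joint_torque': array([  0.0007, -59.6456,   1.6092, -28.1194,   0.0127,   0.0092,
         0.    ]), 'eef_pos': array([ 0.1497, -0.6576,  0.2303]), 'tool_rot': array([-0.0005,  0.7817, -0.6237, -0.0008]), 'contact_force': array([-0.766 ,  0.1564, -0.545 ]), 'torque': array([-0.0061, -0.0433,  0.0087]), 'gripper_width': 0.9998345018577051}
scene 443.83515605534956 279.5685695509692 216.29404586688983 [[ 0.8259  0.4833 -0.2903  0.9457]
 [ 0.5636 -0.6939  0.4481 -0.5641]
 [ 0.0151 -0.5338 -0.8455  1.1274]
 [ 0.      0.      0.      1.    ]]
chan_up_a_mid [(0.96, array([318. , 156.3])), (0.62, array([326.7, 131.9]))]
chan_down_mid [(0.82, array([329.5, 132.9])), (0.74, array([257.3, 269.1]))]
rack [(0.57, array([318.8, 173.3]))]
cradle [(0.75, array([257.4, 269. ]))]
lane_left [(0.93, array([265.1, 258. ]))]
lane_right [(0.58, array([246.7, 280.2])), (0.18, array([351.9, 239.1]))]
keeper_pivot [(0.72, array([320.1, 1
[... 207 characters left out ...]
9]
 [-0.9999  0.0095  0.0108 -0.0219]
 [-0.0121 -0.1564 -0.9876  1.7025]
 [ 0.      0.      0.      1.    ]]
chan_up_a_mid [(0.61, array([312.5, 236.2]))]
chan_down_mid [(0.9, array([176.6, 222.6])), (0.69, array([415.2, 258.1]))]
rack [(0.78, array([208.6, 217.5]))]
cradle [(0.91, array([310.9, 205.7]))]
lane_left [(0.9, array([300.7, 205.8])), (0.28, array([315.1, 239.2]))]
lane_right [(0.95, array([323.9, 204. ]))]
keeper_pivot [(0.71, array([313.1, 236.2]))]
keeper_knob [(0.59, array([338.6, 237.4])), (0.48, array([138.6, 255.3]))]
[[ 1.     -0.0014 -0.0001 -0.0005]
 [ 0.0014  0.9508  0.3098 -0.079 ]
 [-0.0003 -0.3098  0.9508 -0.1425]
 [ 0.      0.      0.      1.    ]] 321.5281890923375
```

View pics/scene0.png

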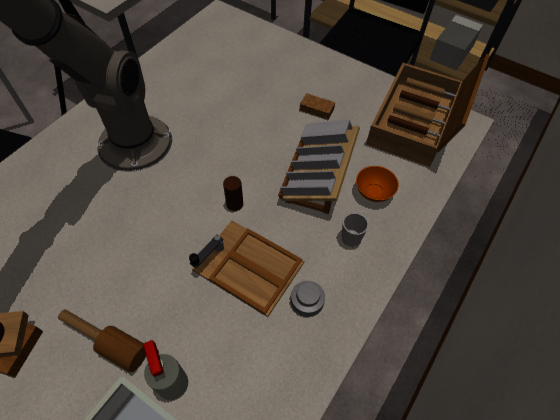

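View pics/top0.png

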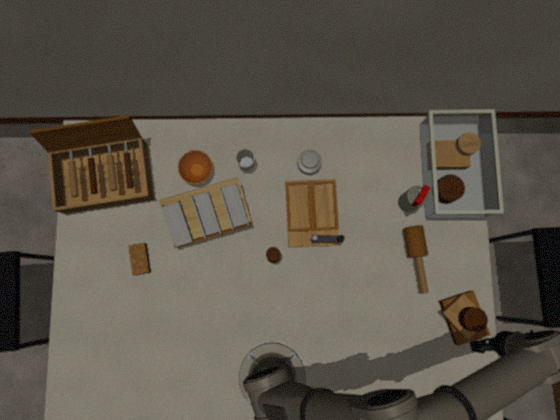

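```bash
python3 - <<'E'
import cv2
a=cv2.imread('pics/scene0.png')[70:320,140:420];cv2.imwrite('pics/scz.png',cv2.resize(a,None,fx=2.4,fy=2.4,interpolation=2)[:600])
a=cv2.imread('pics/top0.png')[150:300,120:370];cv2.imwrite('pics/tpz.png',cv2.resize(a,None,fx=3.2,fy=3.2,interpolation=2))
E
```

```text
(no output)
```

View pics/scz.png

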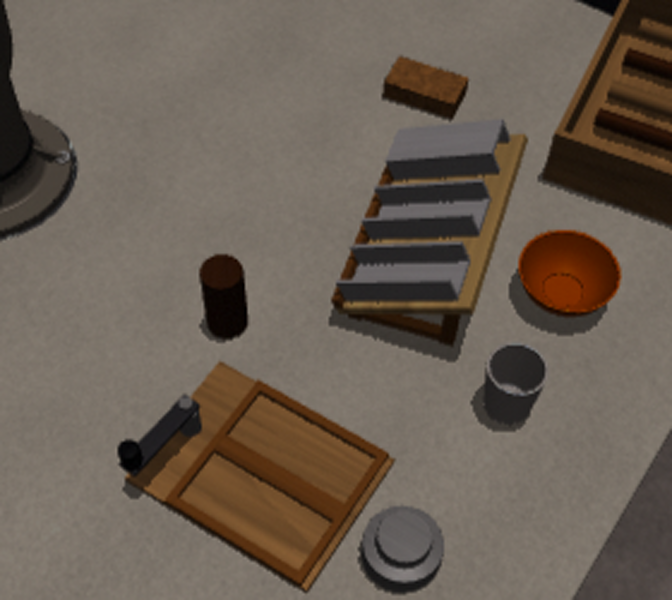

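View pics/tpz.png

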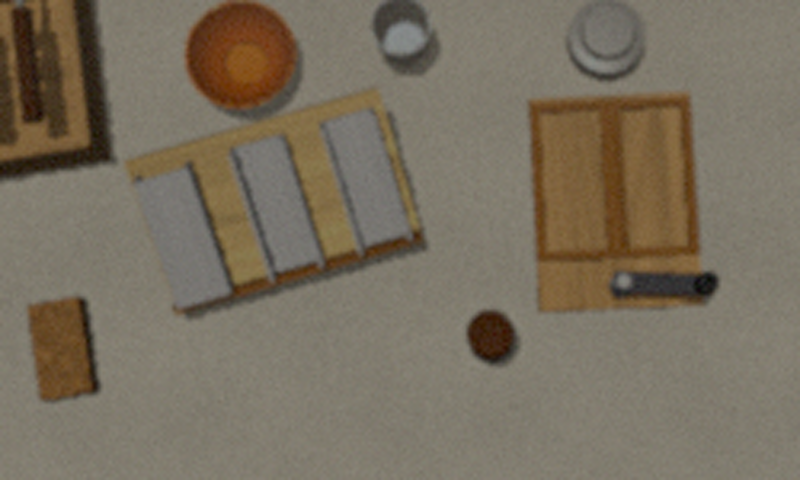

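The two pictures show the rack left of centre. Its open-down channel is at the +y end (scene about 325,133), and the open-up ones are in the middle and at the -y end. The cradle is at about top (311,205), with the keeper pointing to -y and its knob near (340,238). Next I fit the poses from the corners.

```bash
cat > fit.py <<'E'
from h import *
from scipy.optimize import least_squares
np.set_printoptions(precision=4,suppress=True)
def place(P,pose):
    x,y,a=pose; c,s=np.cos(a),np.sin(a); P=np.array(P,float)
    return np.c_[x+c*P[:,0]-s*P[:,1], y+s*P[:,0]+c*P[:,1], P[:,2]]
E
cat > a.py <<'E'
from fit import *
S=imaging.read_camera('scene'); T=imaging.read_camera('top')
z=lambda L,f,ox,oy:np.array(L)/f+[ox,oy]
Lc=[(-.15,.094,.010),(.1,.094,.017),(.1,-.094,.017),(-.15,-.094,.010)]
cs=z([(221,364),(393,460),(306,587),(127,480)],2.4,140,70)
ct=z([(540,311),(530,98),(690,94),(706,307)],3.2,120,150)
f=lambda q,w=0:np.r_[(proj(S,place(Lc,q))-cs).ravel(),(proj(T,place(Lc,q))-ct).ravel()]
r=least_squares(f,[.6,-.1,0],loss='soft_l1');print('cradle',r.x,r.fun if 0 else f(r.x).round(1))
C=np.cos(np.radians(25));t=np.tan(np.radians(25))
Lr=[(.09*C,.145,.075+.09*C*t),(.09*C,-.145,.075+.09*C*t)]
rs=z([(526,135),(468,310)],2.4,140,70); rt=z([(127,163),(378,90)],3.2,120,150)
g=lambda q:np.r_[(proj(S,place(Lr,q))-rs).ravel(),(proj(T,place(Lr,q))-rt).ravel()]
r2=least_squares(g,[.6,.2,.2],loss='soft_l1');print('rack',r2.x,g(r2.x).round(1))
for nm,p in(('scene',S),('top',T)):
    im=cv2.cvtColor(p['image'],cv2.COLOR_RGB2BGR);im=cv2.resize(im,None,fx=3,fy=3,interpolation=2)
    def dr(P,col):
        P=np.asarray(P); uv=np.round((proj(p,P)+.5)*3-.5).astype(int)
        cv2.polylines(im,[uv.reshape(-1,1,2)],True,col,1)
    dr(place(Lc,r.x),(0,255,0))
    for s in(1,-1): dr(place([(a*.082,s*.047+b*.035,.010) for a,b in((1,1),(1,-1),(-1,-1),(-1,1))],r.x),(255,255,0))
    sl=lambda u,v,w:(u*C-w*np.sin(np.radians(25)),v,.075+u*np.sin(np.radians(25))+w*C)
    for w in(0,): dr(place([sl(a*.09,b*.145,w) for a,b in((1,1),(1,-1),(-1,-1),(-1,1))],r2.x),(0,255,0))
    for k in(-1,0,1):
      for w in (0,.035):
        dr(place([sl(a*.075-.015+.006,k*.104+b*.031,w) for a,b in((1,1),(1,-1),(-1,-1),(-1,1))],r2.x),(0,0,255))
    cr=(slice(300,750),slice(450,1100)) if nm=='top' else (slice(300,960),slice(540,1140))
    o=im[cr]; cv2.imwrite('pics/ov_'+nm+'.png',o[:600,:800] if nm=='top' else cv2.resize(o,None,fx=.9,fy=.9))
np.savez('est.npz',cr=r.x,rk=r2.x)
E
python3 a.py
```

```text
cradle [ 0.6068 -0.1551  0.0346] [-0.9 -0.9  0.4 -0.8 -0.3  1.2 -1.5 -0.5 -0.1  0.  -0.1 -0.5  0.3 -1.5
 -0.6 -0.9]
rack [0.5735 0.2263 0.2749] [-0.5  0.  -0.  -0.3 -0.6 -0.4  0.6 -0.3]
```

View pics/ov_top.png

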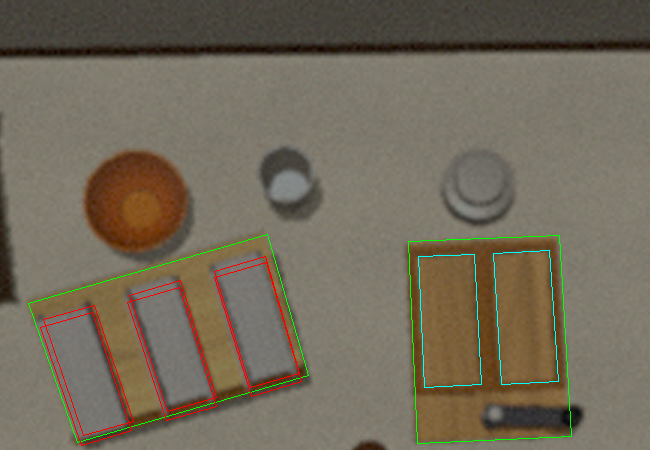

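View pics/ov_scene.png

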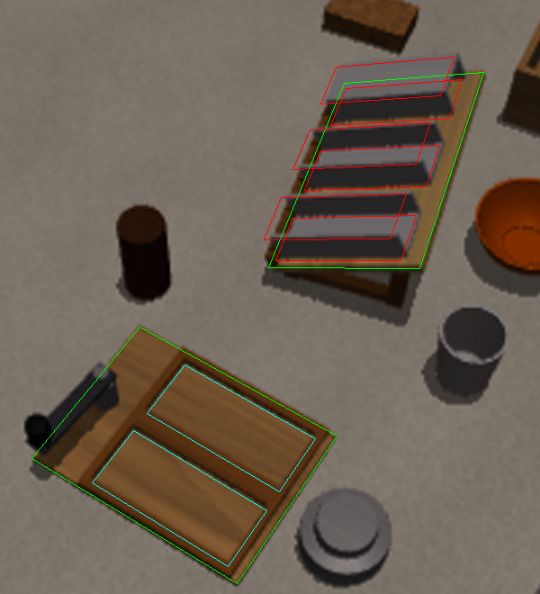

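The overlay fits the cradle to about 2 mm; the channels sit a few mm further up the slope than I drew them. I'll write a move planner and go look with the wrist camera over the cradle, then the rack.

```bash
cat > pl.py <<'E'
from fit import *
from scipy.spatial.transform import Rotation as Ro
def Rlev(a,tilt=0):
    s,c=np.sin(a),np.cos(a); B=np.array([[c,-s,0],[s,c,0],[0,0,1]])
    t=np.radians(tilt); return B@np.array([[0,-np.cos(t),np.sin(t)],[-1,0,0],[0,-np.sin(t),-np.cos(t)]])
def cur():
    o=bot.get_obs(); return np.array(o['eef_pos']),Ro.from_quat(np.roll(o['tool_rot'],-1)).as_matrix(),o
def plan(segs,start=None,hand=-1):
    """segs: list of (pos,R,rows)"""
    p,R=(start if start else cur()[:2]); out=[]
    for P1,R1,n in segs:
        P1=np.array(P1,float)
        for k in range(n):
            f=1/(n-k)
            d=R.T@(P1-p)*f/.120; w=Ro.from_matrix(R.T@R1).as_rotvec(degrees=True)*f/4
            d=d.round(3)+0;w=w.round(3)+0
            assert abs(w).max()<=1,'turn'
            out.append('%g %g %g %g %g %g %g'%(hand,*d,*w)); p=p+R@d*.12; R=R@Ro.from_rotvec(w*4,degrees=True).as_matrix()
            st=np.linalg.norm(d)*.12
        print('# seg',n,'max step mm',round(st*1000,1))
    for i in range(0,len(out),12): print('; '.join(out[i:i+12]));print()
    return p,R
E
python3 - <<'E'
from pl import *
e=np.load('est.npz');print(Rlev(0), cur()[1])
plan([((.15,-.60,.30),Rlev(.22),3),((.56,-.155,.32),Rlev(.035),18)])
E
```

```text
[[ 0. -1.  0.]
 [-1.  0.  0.]
 [ 0.  0. -1.]] [[ 0.2219 -0.9751  0.    ]
 [-0.9751 -0.2219 -0.0001]
 [ 0.0001 -0.     -1.    ]]
# seg 3 max step mm 30.1
# seg 18 max step mm 33.5
-1 -0.158 -0.036 -0.191 0 0 0.018; -1 -0.157 -0.036 -0.191 0 0 0.018; -1 -0.158 -0.037 -0.191 0 -0.001 0.018; -1 -0.16 -0.23 -0.009 0 0 0.147; -1 -0.162 -0.229 -0.009 0 0 0.147; -1 -0.164 -0.227 -0.009 0 0 0.147; -1 -0.167 -0.225 -0.009 0 0 0.147; -1 -0.169 -0.223 -0.009 0 0 0.147; -1 -0.171 -0.222 -0.009 0 0 0.147; -1 -0.173 -0.22 -0.009 0 0 0.147; -1 -0.176 -0.218 -0.009 0 0 0.147; -1 -0.178 -0.216 -0.009 0 0 0.147

-1 -0.18 -0.214 -0.009 0 0 0.147; -1 -0.182 -0.213 -0.01 0 0 0.148; -1 -0.185 -0.211 -0.009 0 0 0.147; -1 -0.187 -0.209 -0.01 0 0 0.148; -1 -0.189 -0.207 -0.009 0 0 0.147; -1 -0.191 -0.205 -0.01 0 0 0.148; -1 -0.193 -0.203 -0.009 0 0 0.147; -1 -0.195 -0.201 -0.01 0 0 0.148; -1 -0.197 -0.198 -0.009 0 0 0.147
```

>>> apply_moves:
  moves: "-1 -0.16 -0.04 -0.19 0 0 0; -1 -0.16 -0.04 -0.19 0 0 0; -1 -0.16 -0.04 -0.19 0 0 0; -1 -0.16 -0.23 -0.01 0 0 0.15; -1 -0.16 -0.23 -0.01 0 0 0.15; -1 -0.165 -0.23 -0.01 0 0 0.15; -1 -0.165 -0.225 -0.01 0 0 0.15; -1 -0.17 -0.225 -0.01 0 0 0.15; -1 -0.17 -0.22 -0.01 0 0 0.15; -1 -0.175 -0.22 -0.01 0 0 0.15; -1 -0.175 -0.22 -0.01 0 0 0.15; -1 -0.18 -0.215 -0.01 0 0 0.15"

```text
t: 2.05
eef_pos: [0.3569, -0.3743, 0.3109]
tool_rot: [0.0, 0.751, -0.66, 0.0]
contact_force: [0.4, -0.6, -0.1]
gripper_width: 0.998
```

>>> apply_moves:
  moves: "-1 -0.18 -0.215 -0.01 0 0 0.15; -1 -0.18 -0.215 -0.01 0 0 0.15; -1 -0.185 -0.21 -0.01 0 0 0.15; -1 -0.185 -0.21 -0.01 0 0 0.15; -1 -0.19 -0.21 -0.01 0 0 0.15; -1 -0.19 -0.205 -0.01 0 0 0.15; -1 -0.19 -0.205 -0.01 0 0 0.15; -1 -0.195 -0.2 -0.01 0 0 0.15; -1 -0.195 -0.2 -0.01 0 0 0.15; -1 0 0 0 0 0 0"

```text
t: 2.88
eef_pos: [0.5658, -0.1463, 0.3216]
tool_rot: [-0.002, 0.723, -0.691, -0.0]
contact_force: [0.2, 1.0, 0.7]
gripper_width: 1.001
```

```bash
cat >> pl.py <<'E'
def wrist(name):
    P,R,o=cur(); p=imaging.read_camera('wrist'); M=np.eye(4);M[:3,:3]=R;M[:3,3]=P
    p['view']=np.linalg.inv(M@p['mount']); save(p,name)
    np.savez('pics/'+name+'.npz',**{k:p[k] for k in('view','fx','fy','cx','cy','image')}); return p
def over(p,polys,name,crop=None,f=1.4):
    im=cv2.resize(cv2.cvtColor(p['image'],cv2.COLOR_RGB2BGR),None,fx=f,fy=f,interpolation=2)
    for P,col in polys:
        uv=np.round((proj(p,P)+.5)*f-.5).astype(int); cv2.polylines(im,[uv.reshape(-1,1,2)],True,col,1)
    cv2.imwrite('pics/'+name+'.png',im)
def cradle_polys(q):
    L=[(place([(-.15,.094,.010),(.1,.094,.01),(.1,-.094,.01),(-.15,-.094,.010)],q),(0,255,0))]
    for s in(1,-1):
      for z in(.017,.010): L.append((place([(a*.082,s*.047+b*.035,z) for a,b in((1,1),(1,-1),(-1,-1),(-1,1))],q),(255,255,0)))
    return L
E
python3 - <<'E'
from pl import *
p=wrist('w1'); print(cur()[0]); e=np.load('est.npz'); over(p,cradle_polys(e['cr']),'w1o')
for k in ['lane_left','lane_right','keeper_knob','keeper_pivot','cradle']: print(k,[(round(r['score'],2),np.round(r['location'],1)) for r in nets.spot_point(p,k)[:2]])
E
```

```text
[ 0.5638 -0.1497  0.3213]
lane_left [(0.71, array([255. , 134.8]))]
lane_right [(0.65, array([325.5, 135.7]))]
keeper_knob [(0.93, array([353.8, 242.6])), (0.49, array([324.4, 137.5]))]
keeper_pivot [(0.86, array([290.8, 229. ]))]
cradle [(0.7, array([290.5, 135. ]))]
```

View pics/w1o.png

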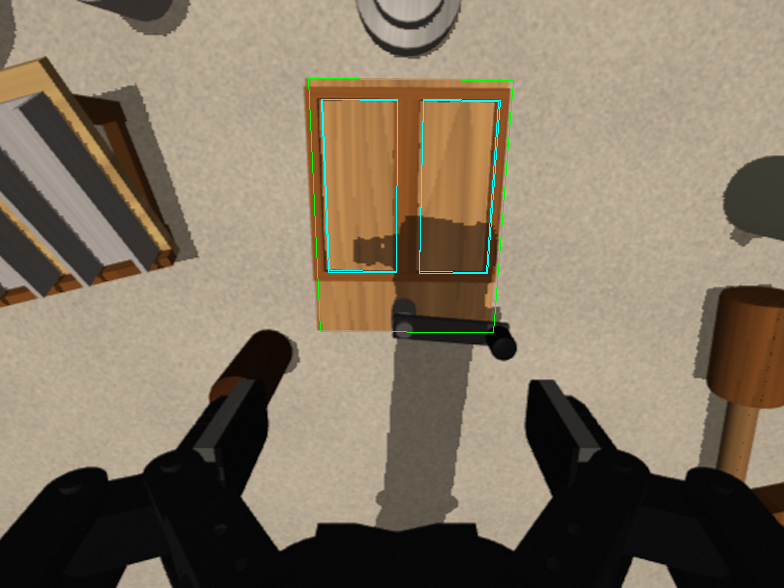

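The wrist picture shows the cradle overlay within about 2 mm, with the knob at about (360,247) in raw pixels and the keeper near 0. Now to view the rack at a 25° tilt.

```bash
cat >> pl.py <<'E'
S25,C25=np.sin(np.radians(25)),np.cos(np.radians(25))
def slp(q,u,v,w): return place([(u*C25-w*S25,v,.075+u*S25+w*C25)],q)[0]
E
python3 - <<'E'
from pl import *
e=np.load('est.npz');rk=e['rk']; t=slp(rk,0.0,-.03,.16);print(t,cur()[0])
plan([(t,Rlev(rk[2],25),14)])
E
```

```text
[0.5166 0.1791 0.22  ] [ 0.561  -0.1555  0.3213]
# seg 14 max step mm 25.3
-1 -0.2 0.02 0.06 0.445 -0.055 -0.244; -1 -0.2 0.018 0.06 0.445 -0.055 -0.244; -1 -0.2 0.017 0.061 0.445 -0.055 -0.244; -1 -0.2 0.015 0.061 0.445 -0.055 -0.244; -1 -0.2 0.014 0.061 0.445 -0.055 -0.244; -1 -0.2 0.012 0.062 0.445 -0.055 -0.243; -1 -0.2 0.011 0.062 0.445 -0.054 -0.244; -1 -0.2 0.009 0.062 0.445 -0.055 -0.243; -1 -0.2 0.008 0.063 0.445 -0.054 -0.244; -1 -0.2 0.006 0.063 0.444 -0.055 -0.243; -1 -0.2 0.005 0.064 0.445 -0.054 -0.244; -1 -0.2 0.004 0.065 0.444 -0.055 -0.243

-1 -0.199 0.002 0.065 0.445 -0.054 -0.244; -1 -0.2 0.001 0.066 0.444 -0.055 -0.243
```

>>> apply_moves:
  moves: "-1 -0.2 0.02 0.06 0.445 -0.055 -0.244; -1 -0.2 0.018 0.06 0.445 -0.055 -0.244; -1 -0.2 0.017 0.061 0.445 -0.055 -0.244; -1 -0.2 0.015 0.061 0.445 -0.055 -0.244; -1 -0.2 0.014 0.061 0.445 -0.055 -0.244; -1 -0.2 0.012 0.062 0.445 -0.055 -0.243; -1 -0.2 0.011 0.062 0.445 -0.055 -0.244; -1 -0.2 0.009 0.062 0.445 -0.055 -0.243; -1 -0.2 0.008 0.063 0.445 -0.055 -0.244; -1 -0.2 0.006 0.063 0.445 -0.055 -0.243; -1 -0.2 0.005 0.064 0.445 -0.055 -0.244; -1 -0.2 0.004 0.065 0.445 -0.055 -0.243"

```text
t: 4.18
eef_pos: [0.5229, 0.1325, 0.2348]
tool_rot: [-0.15, 0.773, -0.606, 0.113]
contact_force: [0.4, -0.8, -0.4]
gripper_width: 1.002
```

>>> apply_moves:
  moves: "-1 -0.2 0.002 0.065 0.445 -0.055 -0.244; -1 -0.2 0 0.065 0.445 -0.055 -0.243; -1 0 0 0 0 0 0; -1 0 0 0 0 0 0; -1 0 0 0 0 0 0"

```text
t: 4.6
eef_pos: [0.517, 0.1795, 0.2207]
tool_rot: [-0.173, 0.779, -0.589, 0.131]
contact_force: [-0.0, -0.7, 0.7]
gripper_width: 1.0
```

```bash
cat >> pl.py <<'E'
def chan_polys(q,u0,v0,yaw=0,up=True):
    L=[]
    def P(a,b,w):
        c,s=np.cos(yaw),np.sin(yaw); return slp(q,u0+c*a-s*b,v0+s*a+c*b,w)
    for w in (0,.035): L.append(([P(a*.075,b*.031,w) for a,b in((1,1),(1,-1),(-1,-1),(-1,1))],(0,0,255) if w else (255,0,255)))
    return L
E
python3 - <<'E'
from pl import *
p=wrist('w2'); print(cur()[0],cur()[1]-Rlev(np.load('est.npz')['rk'][2],25)); rk=np.load('est.npz')['rk']
L=[([slp(rk,a*.09,b*.145,0) for a,b in((1,1),(1,-1),(-1,-1),(-1,1))],(0,255,0))]
for k in(-1,0,1): L+=chan_polys(rk,0,k*.104)
over(p,L,'w2o')
E
```

```text
[0.5174 0.1793 0.2208] [[-0.0002  0.0004  0.0009]
 [-0.0001  0.0004  0.0005]
 [-0.0003 -0.001   0.0005]]
```

View pics/w2o.png

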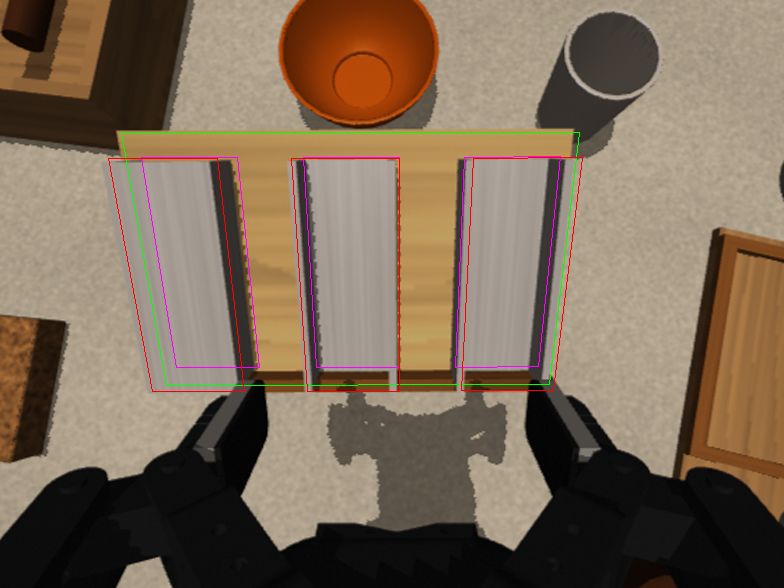

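The wrist view (scaled by 1.4) shows the middle channel matching the model. The -y channel sits about 9 mm towards the middle. I'll zoom in with adjusted fits.

```bash
cat >> pl.py <<'E'
def load(n):
    d=np.load('pics/'+n+'.npz'); return {k:(d[k] if d[k].ndim else float(d[k])) for k in d}
E
python3 - <<'E'
from pl import *
rk=np.load('est.npz')['rk'];p=load('w2')
L=chan_polys(rk,0.0,-.095)+chan_polys(rk,0,0)+chan_polys(rk,0,.106)
over(p,L,'t',f=3); im=cv2.imread('pics/t.png')[310:860,200:1280]; cv2.imwrite('pics/w2z.png',cv2.resize(im,(800,407),interpolation=cv2.INTER_AREA))
cv2.imwrite('pics/w2y.png',im[0:550,500:1080])
E
```

```text
(no output)
```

View pics/w2z.png

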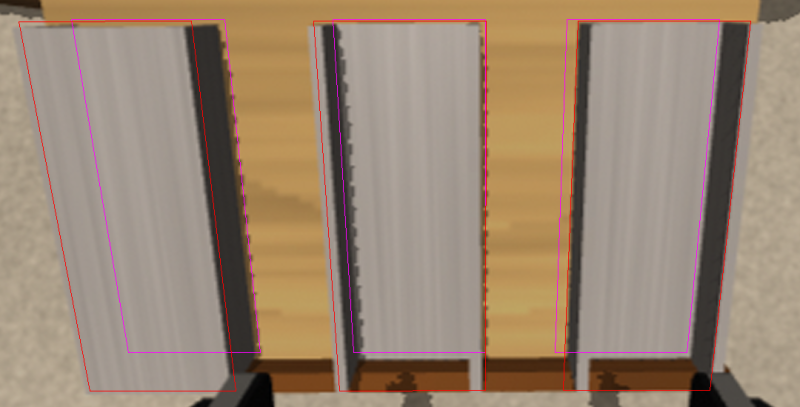

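View pics/w2y.png

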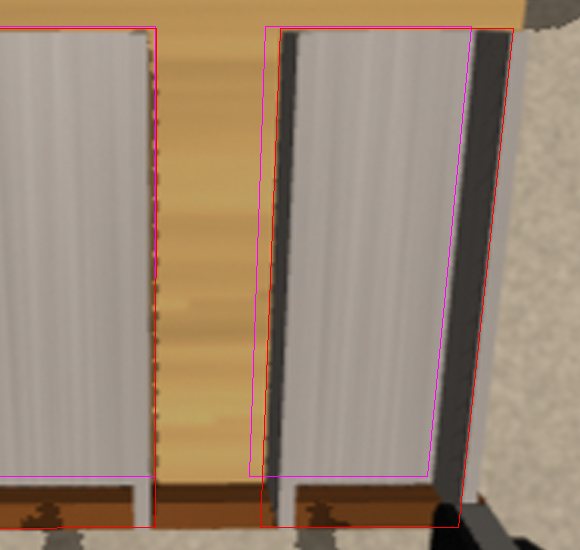

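```bash
python3 - <<'E'
from pl import *
rk=np.load('est.npz')['rk'];R=Rlev(rk[2],25)
for w in(.06,.003): print(slp(rk,-.001,-.099,w))
plan([(slp(rk,-.001,-.099,.06),R,6),(slp(rk,-.001,-.099,.003),R,4)])
E
```

```text
[0.5751 0.1239 0.129 ]
[0.5983 0.1305 0.0773]
# seg 6 max step mm 20.4
# seg 4 max step mm 14.3
-1 0.096 0.003 0.139 -0.003 0.001 -0.001; -1 0.096 0.003 0.14 -0.003 0 -0.001; -1 0.096 0.003 0.139 -0.002 0.001 -0.001; -1 0.096 0.003 0.14 -0.003 0 -0.001; -1 0.095 0.003 0.139 -0.002 0.001 0; -1 0.096 0.003 0.14 -0.003 0 -0.001; -1 0 0 0.119 0 0 0; -1 0 0 0.119 0 0 0; -1 0 0 0.118 0 0 0; -1 0 0 0.119 0 0 0
```

>>> apply_moves:
  moves: "-1 0.144 0.003 0.12 0 0 0; -1 0.144 0.003 0.12 0 0 0; -1 0.144 0.003 0.12 0 0 0; -1 0.144 0.003 0.12 0 0 0; -1 0 0.003 0.12 0 0 0; -1 0 0.003 0.12 0 0 0; -1 0 0 0.119 0 0 0; -1 0 0 0.119 0 0 0; -1 0 0 0.12 0 0 0; -1 0 0 0.12 0 0 0; -1 0 0 0.12 0 0 0; -1 0 0 0 0 0 0"

```text
t: 5.65
eef_pos: [0.5987, 0.1305, 0.0743]
tool_rot: [-0.172, 0.779, -0.589, 0.13]
contact_force: [-0.5, 0.3, -0.1]
gripper_width: 0.999
```

```bash
python3 - <<'E'
from pl import *
rk=np.load('est.npz')['rk'];R=Rlev(rk[2],25); P=cur()[0]
for k in range(1): p=wrist('w3')
d=R.T@(P-slp(rk,0,0,0)); print(P,d, cur()[2]['contact_force'])
E
```

```text
[0.5987 0.1305 0.0743] [ 0.0991  0.0019 -0.0001] [-1.1781 -0.1218  0.1919]
```

View pics/w3.png

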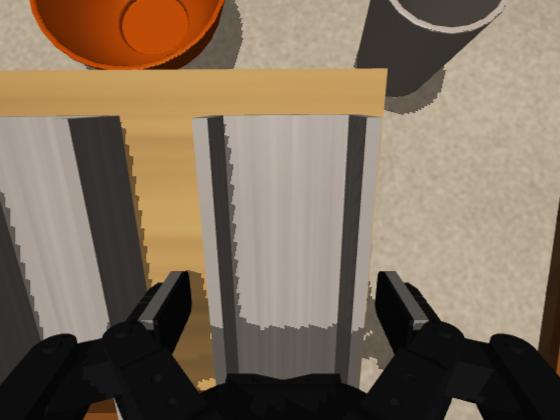

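>>> apply_moves:
  moves: "-1 0.01 0 -0.04 0 0 0; 0 0 0 0 0 0 0; 1 0 0 0 0 0 0; 1 0 0 0 0 0 0; 1 0 0 0 0 0 0; 1 0 0 0 0 0 0; 1 0 0 0 0 0 0; 1 0 0 0 0 0 0; 1 0 0 0 0 0 0"
  force: 40

```text
t: 6.45
eef_pos: [0.5969, 0.1298, 0.082]
tool_rot: [-0.174, 0.779, -0.589, 0.131]
contact_force: [-3.7, -3.4, 7.4]
gripper_width: 0.72
```

>>> apply_moves:
  moves: "1 0 0 -0.05 0 0 0; 1 0 0 -0.1 0 0 0; 1 0 0 -0.15 0 0 0; 1 0 0 -0.15 0 0 0; 1 0 0 -0.15 0 0 0; 1 0 0 -0.15 0 0 0; 1 0 0 -0.15 0 0 0; 1 0 0 -0.1 0 0 0; 1 0 0 0 0 0 0; 1 0 0 0 0 0 0"

```text
t: 7.28
eef_pos: [0.5473, 0.116, 0.1896]
tool_rot: [-0.173, 0.779, -0.588, 0.131]
contact_force: [0.3, 0.1, -2.9]
gripper_width: 0.718
```

```bash
python3 - <<'E'
from pl import *
rk=np.load('est.npz')['rk'];R=Rlev(rk[2],25); P,R0,o=cur()
p=wrist('w4');print(P,R.T@(P-slp(rk,0,0,0)),o['contact_force'],o['torque'],o['gripper_width'])
s=imaging.read_camera('scene');im=cv2.cvtColor(s['image'],cv2.COLOR_RGB2BGR)[70:320,140:420];cv2.imwrite('pics/s4.png',cv2.resize(im,None,fx=2.4,fy=2.4,interpolation=2))
E
```

```text
[0.5473 0.116  0.1896] [ 0.0991  0.0015 -0.1272] [ 0.3165  0.132  -2.933 ] [-0.2314  0.6998 -0.0005] 0.7175096219351443
```

View pics/w4.png

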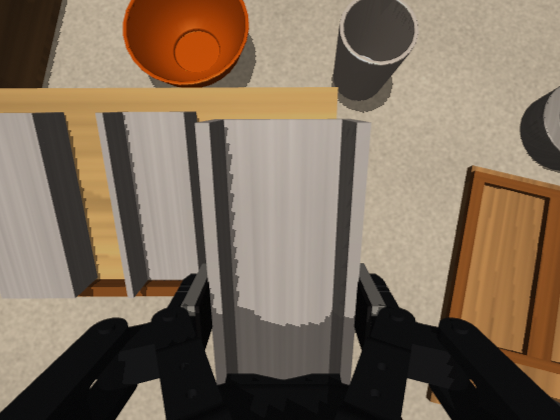

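View pics/s4.png

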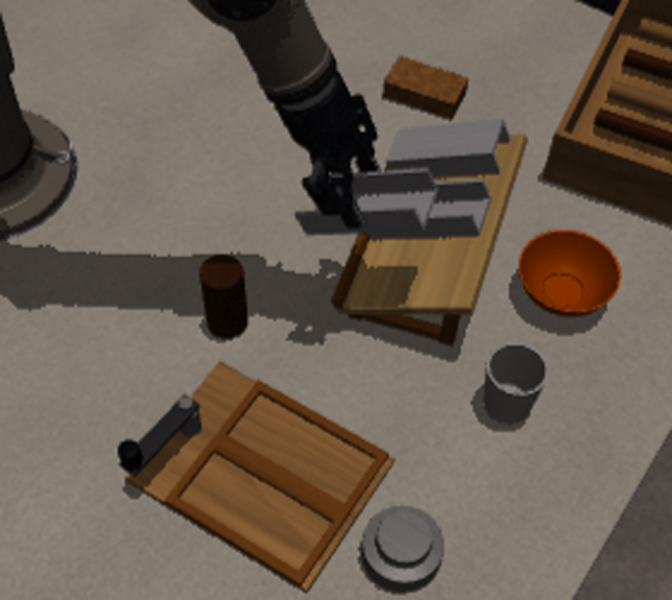

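```bash
cat >> pl.py <<'E'
def chanfit(mount,fx,cx,cy,obs):
    """obs: list of (local xyz from channel: along(+ = far, -tool y), across (+tool x), height above underside), uv. fit across,along,height,pitch,yaw"""
    Mi=np.linalg.inv(mount)
    def pr(q):
        X=np.array([o[0] for o in obs]);
        a,s,h,pi,ya=q
        P=np.c_[X[:,1],-X[:,0],-X[:,2]+.0175]; P=Ro.from_euler('xz',[pi,ya]).apply(P)+[a,-s,h]
        c=P@Mi[:3,:3].T+Mi[:3,3]; return np.c_[fx*c[:,0]/c[:,2]+cx,fx*c[:,1]/c[:,2]+cy]
    U=np.array([o[1] for o in obs],float)
    r=least_squares(lambda q:np.r_[(pr(q)-U).ravel(),q[3]*30,q[4]*30],[0,0,0,0,0]); print('across,along,midz(tool),pitch,yaw',r.x,'res',r.fun.round(1)); return r.x
E
python3 - <<'E'
from pl import *
p=imaging.read_camera('wrist');print(p['cx'],p['cy'])
obs=[((.075,-.031,.035),(197,122)),((.075,.031,.035),(369,122)),((.075,-.026,.005),(229,121)),((.075,.026,.005),(343,120.5))]
chanfit(p['mount'],p['fx'],p['cx'],p['cy'],obs)
im=cv2.cvtColor(p['image'],cv2.COLOR_RGB2BGR)[100:400,170:400];cv2.imwrite('pics/w5.png',cv2.resize(im,None,fx=2,fy=2,interpolation=2))
E
```

```text
282.88940309919707 210.658254598829
across,along,midz(tool),pitch,yaw [ 0.0001 -0.002  -0.0067 -0.0247 -0.    ] res [ 1.8  0.2  1.2  0.  -2.5 -0.3 -1.3  0.  -0.7 -0. ]
```

View pics/w5.png

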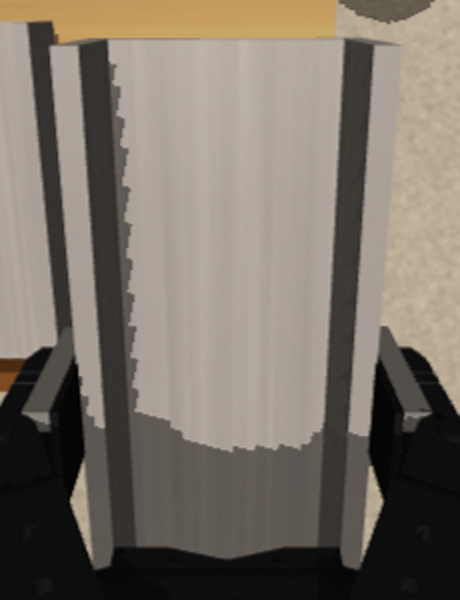

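```bash
python3 - <<'E'
from pl import *
p=imaging.read_camera('wrist')
obs=[((.075,-.031,.035),(195.5,122.5)),((.075,.031,.035),(370.5,122.5)),((.075,-.026,.005),(223.5,120)),((.075,.026,.005),(342.5,120)),((-.075,-.031,.035),(217,384)),((-.075,.031,.035),(350,384))]
chanfit(p['mount'],p['fx'],p['cx'],p['cy'],obs)
E
```

```text
across,along,midz(tool),pitch,yaw [-0.0004  0.0004  0.0082  0.1493 -0.0006] res [  3.7   3.8  -3.5   3.5   2.1  -7.9  -2.1  -8.1  12.8   4.6 -13.    4.4
   4.5  -0. ]
```

```bash
sed -i 's/q\[3\]\*30,q/q[3]*2000,q/' pl.py; python3 - <<'E'
from pl import *
p=imaging.read_camera('wrist')
obs=[((.075,-.031,.035),(195.5,122.5)),((.075,.031,.035),(370.5,122.5)),((.075,-.026,.005),(223.5,120)),((.075,.026,.005),(342.5,120))]
chanfit(p['mount'],p['fx'],p['cx'],p['cy'],obs)
cr=np.load('est.npz')['cr'];R=Rlev(cr[2]); lane=place([(0,-.047,.010)],cr)[0]; print('lane',lane)
E
```

```text
across,along,midz(tool),pitch,yaw [-0.0005 -0.0017 -0.0079 -0.      0.0011] res [-0.3  0.4  0.4  0.4  0.6 -0.5 -0.7 -0.5 -0.   0. ]
lane [ 0.6084 -0.2021  0.01  ]
```

```bash
python3 - <<'E'
from pl import *
cr=np.load('est.npz')['cr'];R=Rlev(cr[2]); t=place([(.0017,-.0475,.11)],cr)[0];print(t)
plan([(t,R,18)],hand=1)
E
```

```text
[ 0.6101 -0.2025  0.11  ]
# seg 18 max step mm 18.7
1 0.15 0.027 0.027 -0.345 0.043 0.19; 1 0.15 0.024 0.028 -0.345 0.043 0.19; 1 0.151 0.021 0.029 -0.345 0.043 0.19; 1 0.151 0.018 0.03 -0.345 0.043 0.19; 1 0.151 0.016 0.031 -0.345 0.043 0.19; 1 0.151 0.013 0.032 -0.345 0.043 0.19; 1 0.151 0.01 0.033 -0.345 0.043 0.19; 1 0.151 0.007 0.034 -0.345 0.043 0.19; 1 0.151 0.005 0.034 -0.345 0.043 0.19; 1 0.151 0.002 0.035 -0.345 0.043 0.191; 1 0.151 -0.001 0.035 -0.345 0.043 0.191; 1 0.151 -0.004 0.035 -0.344 0.043 0.19

1 0.151 -0.007 0.036 -0.345 0.043 0.191; 1 0.15 -0.01 0.036 -0.344 0.043 0.19; 1 0.15 -0.012 0.036 -0.345 0.044 0.191; 1 0.15 -0.016 0.037 -0.344 0.043 0.19; 1 0.149 -0.018 0.036 -0.345 0.044 0.191; 1 0.15 -0.021 0.037 -0.344 0.043 0.19
```

>>> apply_moves:
  moves: "1 0.15 0.027 0 -0.345 0.043 0.19; 1 0.15 0.024 0 -0.345 0.043 0.19; 1 0.15 0.021 0.03 -0.345 0.043 0.19; 1 0.15 0.018 0.03 -0.345 0.043 0.19; 1 0.15 0.016 0.03 -0.345 0.043 0.19; 1 0.15 0.013 0.03 -0.345 0.043 0.19; 1 0.15 0.01 0.03 -0.345 0.043 0.19; 1 0.15 0.007 0.035 -0.345 0.043 0.19; 1 0.15 0.005 0.035 -0.345 0.043 0.19; 1 0.15 0.002 0.035 -0.345 0.043 0.19; 1 0.15 0 0.035 -0.345 0.043 0.19; 1 0.15 -0.004 0.035 -0.345 0.043 0.19"

```text
t: 8.53
eef_pos: [0.5865, -0.0965, 0.1424]
tool_rot: [-0.058, 0.744, -0.664, 0.043]
contact_force: [0.2, -0.0, -3.5]
gripper_width: 0.716
```

>>> apply_moves:
  moves: "1 0.15 -0.007 0.04 -0.345 0.043 0.19; 1 0.15 -0.01 0.04 -0.345 0.043 0.19; 1 0.15 -0.012 0.05 -0.345 0.043 0.19; 1 0.15 -0.016 0.05 -0.345 0.043 0.19; 1 0.15 -0.018 0.05 -0.345 0.043 0.19; 1 0.15 -0.02 0.05 -0.345 0.043 0.19; 1 0 0 0 0 0 0; 1 0 0 0 0 0 0; 1 0 0 0 0 0 0; 1 0 0 0 0 0 0"

```text
t: 9.37
eef_pos: [0.6078, -0.2007, 0.1098]
tool_rot: [-0.001, 0.72, -0.694, 0.0]
contact_force: [-0.7, 0.1, -3.0]
gripper_width: 0.715
```

```bash
python3 - <<'E'
from pl import *
cr=np.load('est.npz')['cr']
P,R,o=cur(); p=wrist('w6'); print(P, R.T@Rlev(cr[2]),o['contact_force'],o['torque'])
over(p,cradle_polys(cr),'w6o')
t=imaging.read_camera('top'); s=imaging.read_camera('scene'); save(t,'t6');save(s,'s6')
E
```

```text
[ 0.6078 -0.2007  0.1098] [[ 1.     -0.0019  0.0008]
 [ 0.0019  1.      0.0014]
 [-0.0008 -0.0014  1.    ]] [-0.7206  0.1339 -2.9714] [ 0.0609 -0.009   0.0328]
```

View pics/w6o.png

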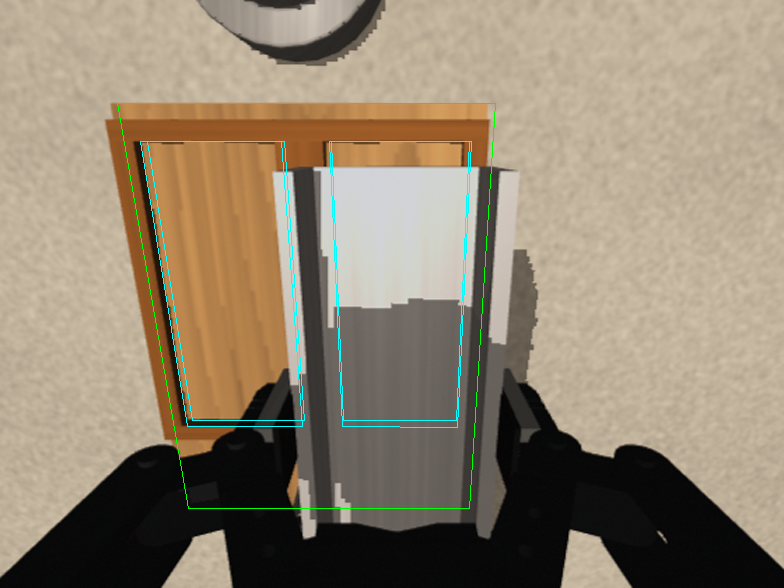

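```bash
python3 - <<'E'
from pl import *
cr=np.load('est.npz')['cr'].copy(); cr[1]+=.003
p=load('w6'); over(p,cradle_polys(cr),'t',f=3); im=cv2.imread('pics/t.png')[200:960,200:1100]; cv2.imwrite('pics/w6z.png',im[:600,:800])
E
```

```text
(no output)
```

View pics/w6z.png

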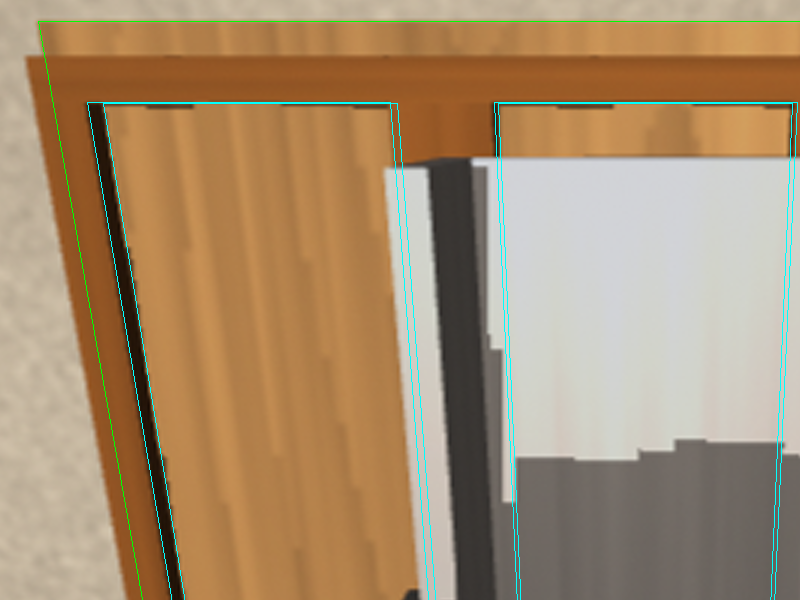

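```bash
python3 - <<'E'
from pl import *
e=np.load('est.npz');cr=e['cr'].copy(); cr[1]+=.003; np.savez('est.npz',cr=cr,rk=e['rk'])
t=lambda z:place([(.0017,-.0475,z)],cr)[0]; R=Rlev(cr[2]);print(t(0))
plan([(t(.06),R,4),(t(.024),R,4),(t(.0195),R,3)],hand=1)
E
```

```text
[ 0.6101 -0.1995  0.    ]
# seg 4 max step mm 12.6
# seg 4 max step mm 9.0
# seg 3 max step mm 1.4
1 -0.004 -0.005 0.105 -0.006 0 0.005; 1 -0.003 -0.005 0.105 -0.007 0 0.005; 1 -0.004 -0.004 0.104 -0.006 0 0.004; 1 -0.003 -0.005 0.105 -0.007 0.001 0.005; 1 0 0 0.075 0 0 0; 1 0 0 0.075 0 0 0; 1 0 0 0.075 0 0 0; 1 0 0 0.075 0 0 0; 1 0 0 0.012 0 0 0; 1 0 0 0.013 0 0 0; 1 0 0 0.012 0 0 0
```

>>> apply_moves:
  moves: "1 -0.004 -0.005 0.105 -0.006 0 0.005; 1 -0.004 -0.005 0.105 -0.006 0 0.005; 1 -0.004 -0.005 0.105 -0.006 0 0.005; 1 -0.004 -0.005 0.105 -0.006 0 0.005; 1 0 0 0.075 0 0 0; 1 0 0 0.075 0 0 0; 1 0 0 0.075 0 0 0; 1 0 0 0.05 0 0 0; 1 0 0 0.02 0 0 0; 1 0 0 0 0 0 0; 1 0 0 0 0 0 0"

```text
t: 10.43
eef_pos: [0.6105, -0.2002, 0.0244]
tool_rot: [-0.0, 0.719, -0.695, 0.0]
contact_force: [0.1, 0.3, -2.6]
gripper_width: 0.716
```

```bash
python3 - <<'E'
from pl import *
cr=np.load('est.npz')['cr']
P,R,o=cur(); p=wrist('w7'); print(P, o['contact_force'],Rlev(cr[2]).T@(P-place([(.0017,-.0475,.0195)],cr)[0]))
over(p,cradle_polys(cr),'w7o')
E
```

```text
[ 0.6105 -0.2002  0.0244] [ 0.082   0.319  -2.5554] [ 0.0007 -0.0004 -0.0049]
```

View pics/w7o.png

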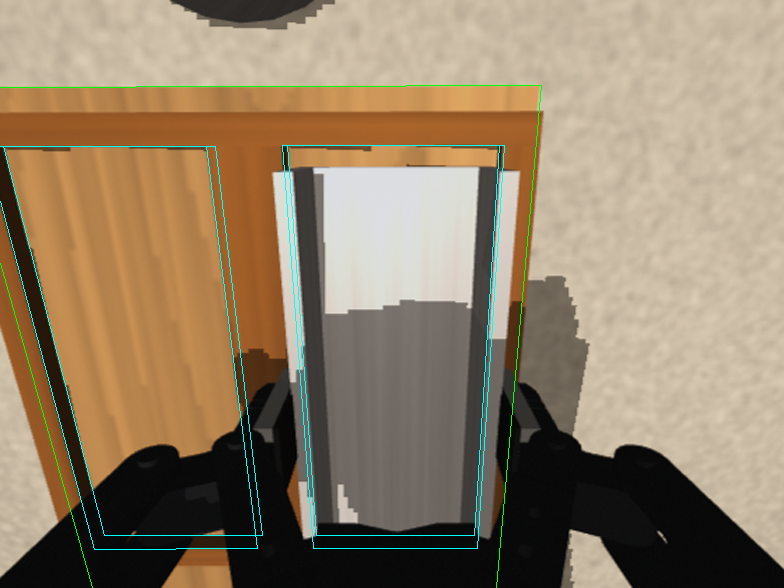

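>>> apply_moves:
  moves: "1 0.005 0 0.015 0 0 0; 1 0 0 0.012 0 0 0; 1 0 0 0.01 0 0 0; 1 0 0 0 0 0 0"

```text
t: 10.82
eef_pos: [0.6101, -0.2008, 0.0196]
tool_rot: [0.0, 0.719, -0.695, -0.0]
contact_force: [0.8, -0.5, -1.9]
gripper_width: 0.717
```

>>> apply_moves:
  moves: "1 0 0 0.008 0 0 0; 1 0 0 0.008 0 0 0; 1 0 0 0 0 0 0"

```text
t: 11.07
eef_pos: [0.6102, -0.2008, 0.0191]
tool_rot: [0.0, 0.719, -0.695, 0.0]
contact_force: [-5.6, 0.2, 8.2]
gripper_width: 0.716
```

>>> apply_moves:
  moves: "-0.2 0 0 -0.005 0 0 0; -0.7 0 0 0 0 0 0; -1 0 0 0 0 0 0; -1 0 0 0 0 0 0; -1 0 0 -0.1 0 0 0; -1 0 0 -0.2 0 0 0; -1 0 0 -0.25 0 0 0; -1 0 0 -0.25 0 0 0; -1 0 0 -0.25 0 0 0; -1 0 0 0 0 0 0"

```text
t: 11.9
eef_pos: [0.6143, -0.2011, 0.152]
tool_rot: [-0.003, 0.719, -0.695, 0.005]
contact_force: [0.8, -0.9, 0.7]
gripper_width: 1.004
```

```bash
cat >> pl.py <<'E'
def upch(cr,x,y,z0=.01):
    return [(place([(x+a*.075,y+b*.031,z) for a,b in((1,1),(1,-1),(-1,-1),(-1,1))],cr),c) for z,c in((z0,(255,0,255)),(z0+.035,(0,0,255)))]
E
python3 - <<'E'
from pl import *
e=np.load('est.npz');cr=e['cr'];rk=e['rk']
P,R,o=cur(); p=wrist('w8'); print(P)
over(p,cradle_polys(cr)+upch(cr,0,-.047),'w8o')
plan([(slp(rk,-.001,.0018,.10),Rlev(rk[2],25),16),(slp(rk,-.001,.0018,.005),Rlev(rk[2],25),6)])
print(slp(rk,-.001,.0018,.005))
E
```

```text
[ 0.6143 -0.2011  0.152 ]
# seg 16 max step mm 26.6
# seg 6 max step mm 15.8
-1 -0.219 0.035 -0.009 0.383 -0.05 -0.212; -1 -0.219 0.032 -0.009 0.383 -0.05 -0.212; -1 -0.22 0.028 -0.009 0.382 -0.05 -0.212; -1 -0.22 0.025 -0.009 0.383 -0.05 -0.212; -1 -0.22 0.021 -0.009 0.382 -0.05 -0.212; -1 -0.221 0.018 -0.009 0.383 -0.05 -0.212; -1 -0.221 0.014 -0.008 0.382 -0.05 -0.212; -1 -0.221 0.011 -0.008 0.382 -0.05 -0.212; -1 -0.221 0.007 -0.008 0.383 -0.05 -0.212; -1 -0.222 0.004 -0.007 0.382 -0.05 -0.213; -1 -0.222 0 -0.006 0.383 -0.05 -0.212; -1 -0.221 -0.003 -0.005 0.382 -0.05 -0.213

-1 -0.222 -0.007 -0.004 0.383 -0.05 -0.212; -1 -0.221 -0.01 -0.004 0.382 -0.05 -0.213; -1 -0.221 -0.014 -0.002 0.383 -0.049 -0.212; -1 -0.221 -0.016 -0.002 0.382 -0.05 -0.213; -1 0 0 0.132 0 0 0; -1 0 0 0.132 0 0 0; -1 0 0 0.132 0 0 0; -1 0 0 0.132 0 0 0; -1 0 0 0.132 0 0 0; -1 0 0 0.132 0 0 0

[0.5701 0.2272 0.0791]
```

View pics/w8o.png

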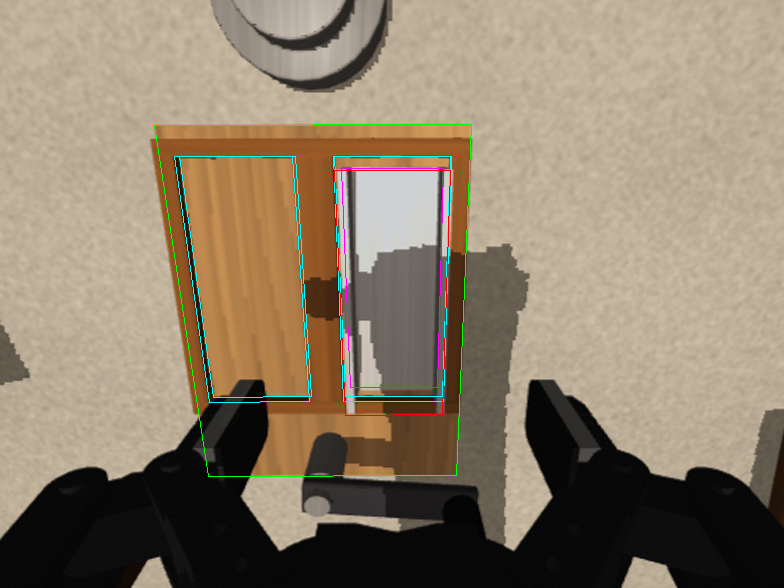

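The first channel is seated as modelled (its red and magenta outlines coincide with the picture). Now the middle one.

>>> apply_moves:
  moves: "-1 -0.22 0.035 -0.02 0.383 -0.05 -0.212; -1 -0.22 0.032 -0.02 0.383 -0.05 -0.212; -1 -0.22 0.028 -0.02 0.383 -0.05 -0.212; -1 -0.22 0.025 -0.02 0.383 -0.05 -0.212; -1 -0.22 0.021 -0.01 0.383 -0.05 -0.212; -1 -0.22 0.018 -0.01 0.383 -0.05 -0.212; -1 -0.22 0.014 -0.01 0.383 -0.05 -0.212; -1 -0.22 0.011 -0.01 0.383 -0.05 -0.212; -1 -0.22 0.007 0 0.383 -0.05 -0.212; -1 -0.22 0.004 0 0.383 -0.05 -0.212; -1 -0.22 0 0 0.383 -0.05 -0.212; -1 -0.22 -0.003 0 0.383 -0.05 -0.212"

```text
t: 12.95
eef_pos: [0.5488, 0.1125, 0.1601]
tool_rot: [-0.129, 0.768, -0.62, 0.096]
contact_force: [1.0, 0.5, -0.4]
gripper_width: 1.003
```

>>> apply_moves:
  moves: "-1 -0.22 -0.007 0 0.383 -0.05 -0.212; -1 -0.22 -0.01 0 0.383 -0.05 -0.212; -1 -0.22 -0.014 0 0.383 -0.05 -0.212; -1 -0.22 -0.016 0 0.383 -0.05 -0.212; -1 0 0 0 0 0 0; -1 0 0 0 0 0 0; -1 0 0 0 0 0 0"

```text
t: 13.53
eef_pos: [0.5298, 0.2147, 0.1631]
tool_rot: [-0.171, 0.779, -0.59, 0.127]
contact_force: [0.7, -0.8, -0.1]
gripper_width: 1.003
```

```bash
python3 - <<'E'
from pl import *
e=np.load('est.npz');cr=e['cr'];rk=e['rk']
P,R,o=cur(); p=wrist('w9'); print(P)
over(p,chan_polys(rk,-.001,.0018)+chan_polys(rk,-.001,.106),'w9o')
plan([(slp(rk,-.001,.0018,.06),Rlev(rk[2],25),3),(slp(rk,-.001,.0018,.006),Rlev(rk[2],25),4)])
E
```

```text
[0.5298 0.2147 0.1631]
# seg 3 max step mm 13.0
# seg 4 max step mm 13.4
-1 -0.005 -0.008 0.108 0.035 0.011 -0.015; -1 -0.005 -0.008 0.108 0.034 0.011 -0.016; -1 -0.005 -0.007 0.108 0.035 0.011 -0.015; -1 0 0 0.113 0 0 0; -1 0 0 0.112 0 0 0; -1 0 0 0.113 0 0 0; -1 0 0 0.112 0 0 0
```

View pics/w9o.png

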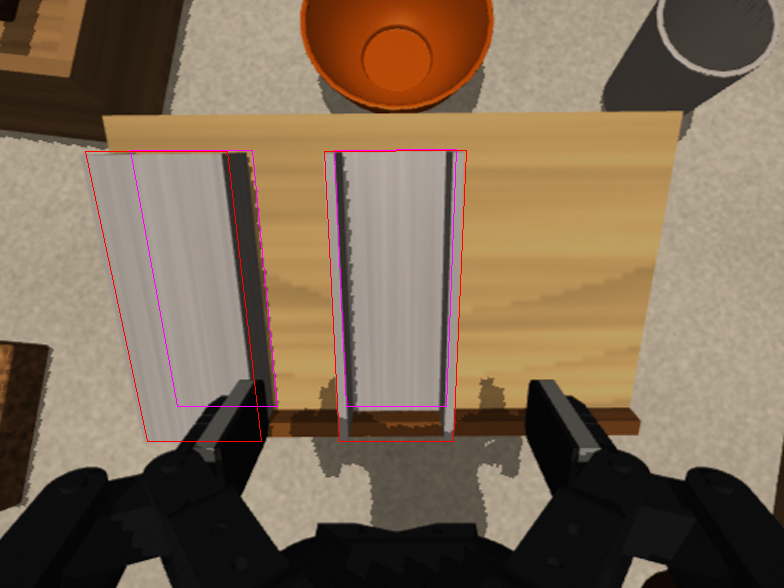

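>>> apply_moves:
  moves: "-1 -0.01 -0.008 0.108 0.035 0.011 -0.015; -1 -0.01 -0.008 0.108 0.035 0.011 -0.015; -1 -0.005 -0.008 0.108 0.035 0.011 -0.015; -1 0 0 0.113 0 0 0; -1 0 0 0.113 0 0 0; -1 0 0 0.113 0 0 0; -1 0 0 0.113 0 0 0; -1 0 0 0 0 0 0; -1 0 0 0 0 0 0"

```text
t: 14.33
eef_pos: [0.5697, 0.2281, 0.0796]
tool_rot: [-0.172, 0.778, -0.59, 0.131]
contact_force: [0.7, 0.1, 0.1]
gripper_width: 1.001
```

>>> apply_moves:
  moves: "0 0 0 0 0 0 0; 1 0 0 0 0 0 0; 1 0 0 0 0 0 0; 1 0 0 0 0 0 0; 1 0 0 0 0 0 0; 1 0 0 0 0 0 0; 1 0 0 0 0 0 0; 1 0 0 0 0 0 0"

```text
t: 15.0
eef_pos: [0.5697, 0.2291, 0.0812]
tool_rot: [-0.173, 0.778, -0.589, 0.131]
contact_force: [-3.2, -3.0, 7.4]
gripper_width: 0.72
```

>>> apply_moves:
  moves: "1 0 0 -0.05 0 0 0; 1 0 0 -0.1 0 0 0; 1 0 0 -0.15 0 0 0; 1 0 0 -0.15 0 0 0; 1 0 0 -0.15 0 0 0; 1 0 0 -0.15 0 0 0; 1 0 0 -0.15 0 0 0; 1 0 0 -0.1 0 0 0; 1 0 0 0 0 0 0; 1 0 0 0 0 0 0"

```text
t: 15.83
eef_pos: [0.5205, 0.2155, 0.1894]
tool_rot: [-0.174, 0.779, -0.589, 0.131]
contact_force: [0.6, 0.7, -3.1]
gripper_width: 0.719
```

```bash
python3 - <<'E'
from pl import *
P,R,o=cur(); p=wrist('w10'); print(P,o['contact_force'],o['gripper_width'])
im=cv2.cvtColor(p['image'],cv2.COLOR_RGB2BGR)[100:400,170:400];cv2.imwrite('pics/w10z.png',cv2.resize(im,None,fx=2,fy=2,interpolation=2))
cr=np.load('est.npz')['cr']
plan([(place([(0,.047,.11)],cr)[0],Rlev(cr[2]),18)],hand=1)
E
```

```text
[0.5205 0.2155 0.1894] [ 0.6118  0.6995 -3.0932] 0.7190645974141918
# seg 18 max step mm 18.9
1 0.153 0.018 0.032 -0.346 0.042 0.189; 1 0.154 0.015 0.033 -0.346 0.042 0.189; 1 0.154 0.012 0.033 -0.346 0.042 0.189; 1 0.154 0.009 0.034 -0.346 0.042 0.189; 1 0.154 0.007 0.035 -0.346 0.042 0.189; 1 0.154 0.004 0.035 -0.346 0.042 0.189; 1 0.154 0.001 0.036 -0.346 0.042 0.189; 1 0.153 -0.002 0.036 -0.346 0.042 0.189; 1 0.153 -0.005 0.037 -0.346 0.042 0.189; 1 0.153 -0.008 0.037 -0.346 0.042 0.189; 1 0.153 -0.011 0.037 -0.346 0.043 0.189; 1 0.153 -0.014 0.037 -0.346 0.042 0.189

1 0.152 -0.017 0.037 -0.346 0.043 0.189; 1 0.152 -0.02 0.037 -0.346 0.042 0.189; 1 0.151 -0.023 0.038 -0.346 0.043 0.189; 1 0.151 -0.025 0.037 -0.346 0.042 0.19; 1 0.151 -0.028 0.037 -0.346 0.043 0.189; 1 0.15 -0.032 0.037 -0.347 0.042 0.19
```

View pics/w10z.png

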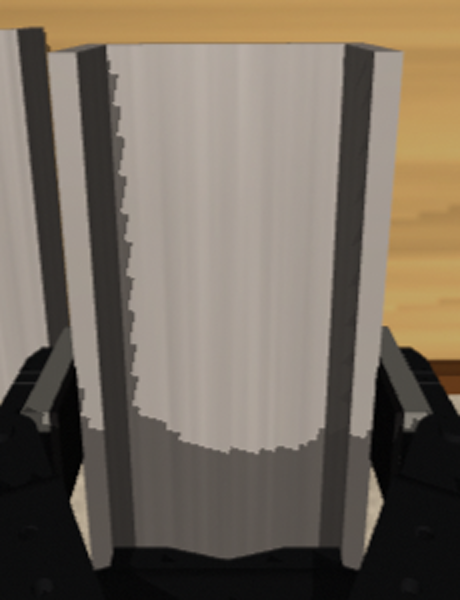

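```bash
python3 - <<'E'
from pl import *
p=imaging.read_camera('wrist')
obs=[((.075,-.031,.035),(194,125.5)),((.075,.031,.035),(371.5,125.5)),((.075,-.026,.005),(223.5,122.5)),((.075,.026,.005),(342,122.5))]
chanfit(p['mount'],p['fx'],p['cx'],p['cy'],obs)
t=imaging.read_camera('top')
for k in ['spindle_blank']: print([(r['score'],atz(t,r['location'],0)) for r in nets.spot_point(t,k)[:2]])
E
```

```text
across,along,midz(tool),pitch,yaw [-0.0006 -0.0026 -0.0094 -0.      0.0011] res [ 0.1  0.5 -0.   0.5 -0.1 -0.6  0.1 -0.6 -0.   0. ]
[(0.7, array([0.7757, 0.0848, 0.    ])), (0.69, array([0.4257, 0.4891, 0.    ]))]
```

>>> apply_moves:
  moves: "1 0.153 0.018 0 -0.346 0.042 0.19; 1 0.153 0.015 0 -0.346 0.042 0.19; 1 0.153 0.012 0.03 -0.346 0.042 0.19; 1 0.153 0.009 0.03 -0.346 0.042 0.19; 1 0.153 0.007 0.03 -0.346 0.042 0.19; 1 0.153 0.004 0.03 -0.346 0.042 0.19; 1 0.153 0 0.03 -0.346 0.042 0.19; 1 0.153 -0.002 0.03 -0.346 0.042 0.19; 1 0.153 -0.005 0.035 -0.346 0.042 0.19; 1 0.153 -0.008 0.035 -0.346 0.042 0.19; 1 0.153 -0.011 0.035 -0.346 0.042 0.19; 1 0.153 -0.014 0.035 -0.346 0.042 0.19"

```text
t: 17.03
eef_pos: [0.5727, 0.0007, 0.1466]
tool_rot: [-0.058, 0.744, -0.664, 0.043]
contact_force: [0.7, -1.1, -2.8]
gripper_width: 0.72
```

>>> apply_moves:
  moves: "1 0.153 -0.017 0.04 -0.346 0.042 0.19; 1 0.153 -0.02 0.04 -0.346 0.042 0.19; 1 0.153 -0.023 0.05 -0.346 0.042 0.19; 1 0.153 -0.025 0.05 -0.346 0.042 0.19; 1 0.153 -0.028 0.05 -0.346 0.042 0.19; 1 0.15 -0.032 0.05 -0.346 0.042 0.19; 1 0 0 0 0 0 0; 1 0 0 0 0 0 0; 1 0 0 0 0 0 0"

```text
t: 17.78
eef_pos: [0.6013, -0.105, 0.1139]
tool_rot: [-0.001, 0.719, -0.695, -0.001]
contact_force: [0.1, 0.2, -2.1]
gripper_width: 0.715
```

```bash
python3 - <<'E'
from pl import *
cr=np.load('est.npz')['cr']
P,R,o=cur(); p=wrist('w11'); print(P)
over(p,cradle_polys(cr)+upch(cr,0,-.047),'w11o')
t=lambda z:place([(.0026,.0465,z)],cr)[0]; R=Rlev(cr[2]);print(t(0))
plan([(t(.06),R,4),(t(.024),R,4)],hand=1)
E
```

```text
[ 0.6013 -0.105   0.1139]
[ 0.6077 -0.1055  0.    ]
# seg 4 max step mm 13.8
# seg 4 max step mm 9.0
1 0.003 -0.013 0.113 0 0.007 0.003; 1 0.002 -0.013 0.113 0 0.006 0.003; 1 0.003 -0.014 0.113 0 0.007 0.004; 1 0.002 -0.013 0.114 0 0.006 0.003; 1 0 0 0.075 0 0 0; 1 0 0 0.075 0 0 0; 1 0 0 0.075 0 0 0; 1 0 0 0.075 0 0 0
```

View pics/w11o.png

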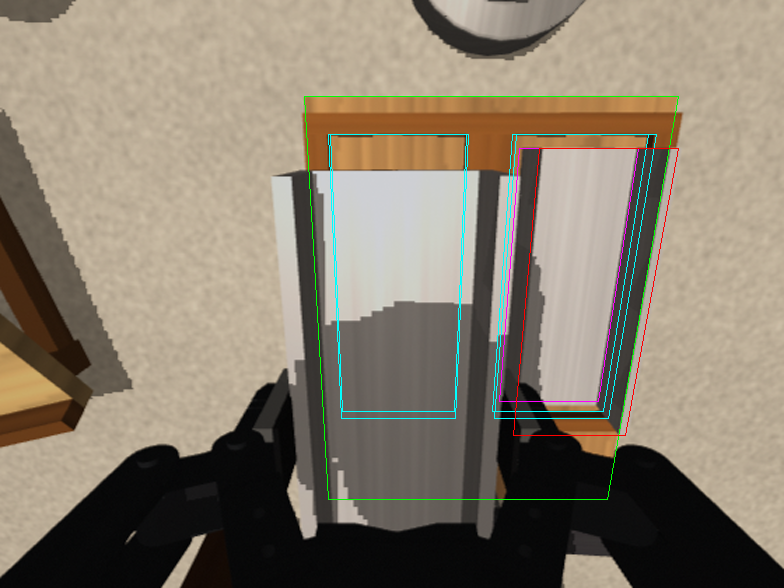

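>>> apply_moves:
  moves: "1 0.003 -0.013 0.113 0 0.006 0.003; 1 0.003 -0.013 0.113 0 0.006 0.003; 1 0.003 -0.013 0.113 0 0.006 0.003; 1 0.003 -0.013 0.113 0 0.006 0.003; 1 0 0 0.075 0 0 0; 1 0 0 0.075 0 0 0; 1 0 0 0.075 0 0 0; 1 0 0 0.06 0 0 0; 1 0 0 0 0 0 0; 1 0 0 0 0 0 0; 1 0 0 0 0 0 0"

```text
t: 18.75
eef_pos: [0.6083, -0.1072, 0.0268]
tool_rot: [-0.0, 0.719, -0.695, 0.001]
contact_force: [0.8, 0.1, -2.8]
gripper_width: 0.719
```

```bash
python3 - <<'E'
from pl import *
cr=np.load('est.npz')['cr']
P,R,o=cur(); p=wrist('w12'); print(P,o['contact_force'],R.T@(place([(.0026,.0465,.0181)],cr)[0]-P)/.12)
over(p,cradle_polys(cr),'w12o')
E
```

```text
[ 0.6083 -0.1072  0.0268] [ 0.7775  0.0969 -2.796 ] [-0.014   0.0043  0.0725]
```

View pics/w12o.png

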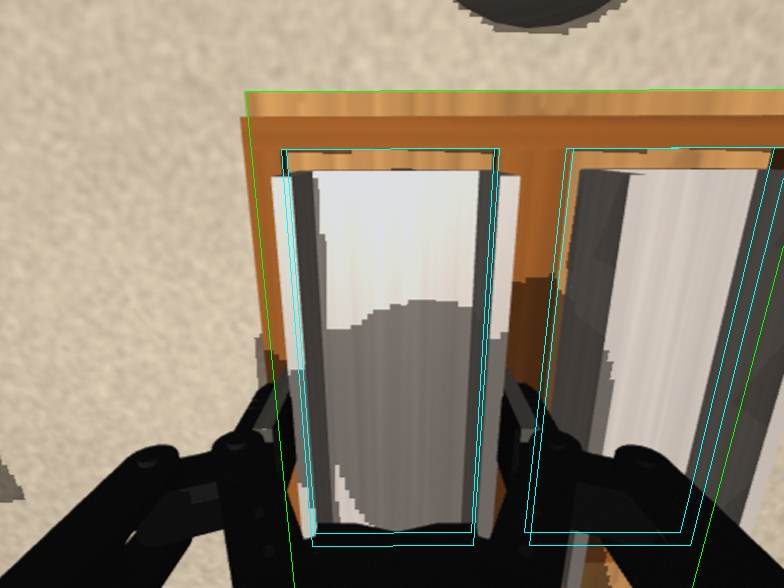

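>>> apply_moves:
  moves: "1 -0.01 0.004 0.03 0 0 0; 1 -0.004 0 0.02 0 0 0; 1 0 0 0.012 0 0 0; 1 0 0 0.01 0 0 0; 1 0 0 0.008 0 0 0; 1 0 0 0.006 0 0 0; 1 0 0 0 0 0 0"

```text
t: 19.38
eef_pos: [0.6072, -0.1054, 0.0178]
tool_rot: [0.001, 0.719, -0.695, 0.001]
contact_force: [-7.5, 0.7, 13.4]
gripper_width: 0.717
```

>>> apply_moves:
  moves: "-0.5 0 0 -0.008 0 0 0; -0.65 0 0 0 0 0 0; -0.8 0 0 0 0 0 0; -0.8 0 0 0 0 0 0; -0.8 0 0 -0.1 0 0 0; -0.8 0 0 -0.2 0 0 0; -0.8 0 0 -0.25 0 0 0; -1 0 0 -0.25 0 0 0; -1 0 0 -0.25 0 0 0; -1 0 0 0 0 0 0; -1 0 0 0 0 0 0"

```text
t: 20.3
eef_pos: [0.6088, -0.1055, 0.1458]
tool_rot: [-0.001, 0.719, -0.695, 0.002]
contact_force: [-0.4, 0.2, -1.0]
gripper_width: 1.001
```

```bash
python3 - <<'E'
from pl import *
e=np.load('est.npz');cr=e['cr'];rk=e['rk']
P,R,o=cur(); p=wrist('w13'); print(P)
over(p,cradle_polys(cr)[:1]+upch(cr,0,-.047)+upch(cr,0,.047),'w13o')
plan([(slp(rk,-.001,.106,.12),Rlev(rk[2],25),16)])
E
```

```text
[ 0.6088 -0.1055  0.1458]
# seg 16 max step mm 27.3
-1 -0.221 0.051 -0.021 0.387 -0.048 -0.213; -1 -0.221 0.047 -0.021 0.387 -0.048 -0.213; -1 -0.222 0.044 -0.022 0.387 -0.049 -0.213; -1 -0.223 0.04 -0.022 0.387 -0.048 -0.213; -1 -0.223 0.036 -0.023 0.387 -0.049 -0.213; -1 -0.224 0.032 -0.023 0.387 -0.048 -0.213; -1 -0.225 0.028 -0.023 0.387 -0.049 -0.213; -1 -0.225 0.024 -0.023 0.387 -0.048 -0.213; -1 -0.225 0.02 -0.022 0.387 -0.049 -0.213; -1 -0.226 0.016 -0.022 0.388 -0.048 -0.213; -1 -0.226 0.012 -0.022 0.387 -0.049 -0.213; -1 -0.226 0.008 -0.021 0.388 -0.048 -0.213

-1 -0.226 0.004 -0.021 0.387 -0.048 -0.213; -1 -0.227 0 -0.02 0.388 -0.049 -0.212; -1 -0.226 -0.004 -0.019 0.387 -0.048 -0.213; -1 -0.227 -0.007 -0.019 0.388 -0.049 -0.212
```

View pics/w13o.png

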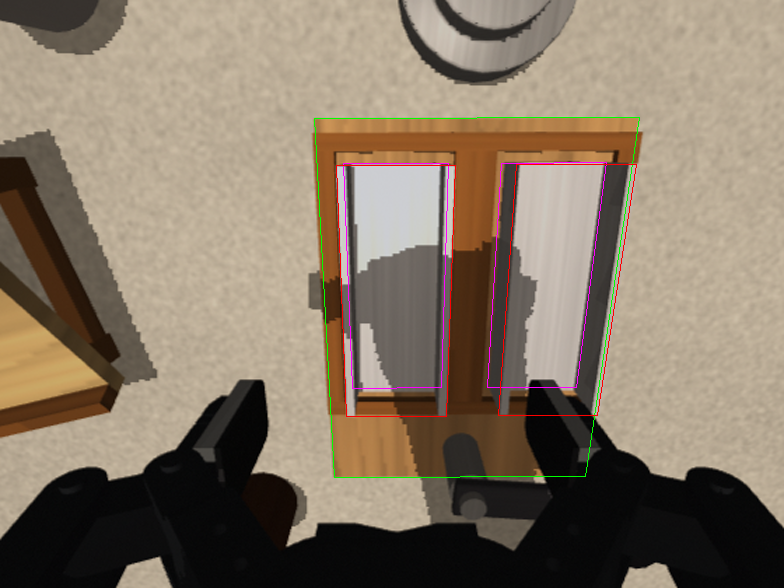

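Both open-up channels lie in place to within about 1–2 mm. On to the open-down one.

>>> apply_moves:
  moves: "-1 -0.224 0.051 -0.022 0.388 -0.049 -0.213; -1 -0.224 0.047 -0.022 0.388 -0.049 -0.213; -1 -0.224 0.044 -0.022 0.388 -0.049 -0.213; -1 -0.224 0.04 -0.022 0.388 -0.049 -0.213; -1 -0.224 0.036 -0.022 0.388 -0.049 -0.213; -1 -0.224 0.032 -0.022 0.388 -0.049 -0.213; -1 -0.224 0.028 -0.022 0.388 -0.049 -0.213; -1 -0.224 0.024 -0.022 0.388 -0.049 -0.213; -1 -0.225 0.02 -0.022 0.388 -0.049 -0.213; -1 -0.225 0.016 -0.022 0.388 -0.049 -0.213; -1 -0.225 0.012 -0.022 0.388 -0.049 -0.213; -1 -0.225 0.008 -0.022 0.388 -0.049 -0.213"

```text
t: 21.35
eef_pos: [0.5215, 0.2108, 0.1715]
tool_rot: [-0.13, 0.768, -0.619, 0.098]
contact_force: [0.2, -0.5, -0.1]
gripper_width: 1.003
```

>>> apply_moves:
  moves: "-1 -0.227 0.004 -0.02 0.388 -0.049 -0.213; -1 -0.227 0 -0.02 0.388 -0.049 -0.213; -1 -0.227 -0.004 -0.02 0.388 -0.049 -0.213; -1 -0.227 -0.007 -0.02 0.388 -0.049 -0.213; -1 0 0 0 0 0 0; -1 0 0 0 0 0 0; -1 0 0 0 0 0 0"

```text
t: 21.93
eef_pos: [0.4943, 0.3142, 0.1816]
tool_rot: [-0.171, 0.779, -0.589, 0.13]
contact_force: [0.3, -0.1, 0.7]
gripper_width: 1.0
```

```bash
python3 - <<'E'
from pl import *
e=np.load('est.npz');cr=e['cr'];rk=e['rk']
P,R,o=cur(); p=wrist('w14'); print(P)
over(p,chan_polys(rk,-.001,.106),'w14o')
plan([(slp(rk,-.001,.106,.06),Rlev(rk[2],25),5),(slp(rk,-.001,.106,.006),Rlev(rk[2],25),4)])
E
```

```text
[0.4943 0.3142 0.1816]
# seg 5 max step mm 11.8
# seg 4 max step mm 13.6
-1 -0.001 -0.002 0.098 0.007 -0.002 -0.004; -1 -0.001 -0.002 0.098 0.007 -0.002 -0.004; -1 -0.001 -0.002 0.098 0.007 -0.001 -0.004; -1 -0.001 -0.002 0.098 0.007 -0.002 -0.003; -1 -0.001 -0.002 0.098 0.007 -0.001 -0.004; -1 0 0 0.112 0 0 0; -1 0 0 0.113 0 0 0; -1 0 0 0.112 0 0 0; -1 0 0 0.113 0 0 0
```

View pics/w14o.png

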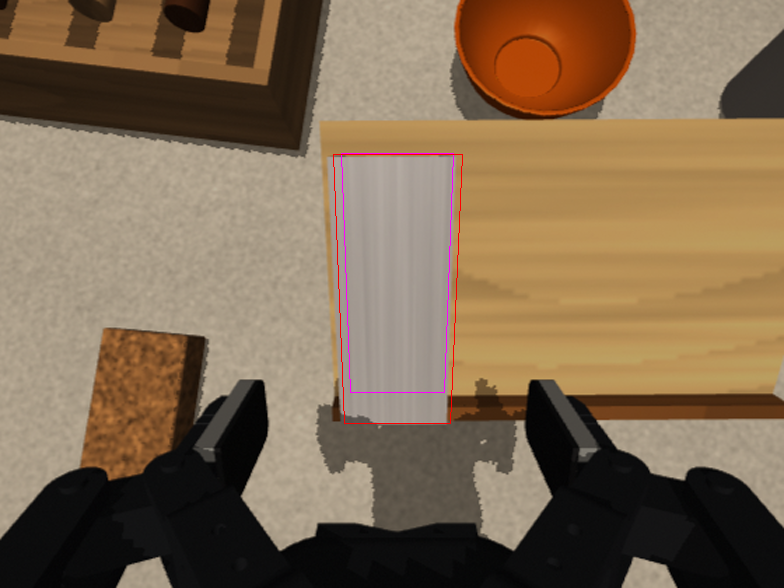

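>>> apply_moves:
  moves: "-1 -0.013 -0.002 0.098 0.007 -0.002 -0.004; -1 -0.013 -0.002 0.098 0.007 -0.002 -0.004; -1 0 -0.002 0.098 0.007 0 -0.004; -1 0 -0.002 0.098 0.007 0 -0.004; -1 0 -0.002 0.098 0.007 0 -0.004; -1 0 0 0.112 0 0 0; -1 0 0 0.112 0 0 0; -1 0 0 0.112 0 0 0; -1 0 0 0.112 0 0 0; -1 0 0 0 0 0 0; -1 0 0 0 0 0 0"

```text
t: 22.9
eef_pos: [0.5409, 0.3302, 0.0805]
tool_rot: [-0.173, 0.778, -0.589, 0.131]
contact_force: [-0.1, -1.1, 0.0]
gripper_width: 1.001
```

>>> apply_moves:
  moves: "0 0 0 0 0 0 0; 1 0 0 0 0 0 0; 1 0 0 0 0 0 0; 1 0 0 0 0 0 0; 1 0 0 0 0 0 0; 1 0 0 0 0 0 0; 1 0 0 0 0 0 0; 1 0 0 0 0 0 0"

```text
t: 23.57
eef_pos: [0.5409, 0.3313, 0.0822]
tool_rot: [-0.174, 0.778, -0.589, 0.131]
contact_force: [-3.4, -3.0, 7.4]
gripper_width: 0.715
```

>>> apply_moves:
  moves: "1 0 0 -0.05 0 0 0; 1 0 0 -0.1 0 0 0; 1 0 0 -0.15 0 0 0; 1 0 0 -0.15 0 0 0; 1 0 0 -0.15 0 0 0; 1 0 0 -0.15 0 0 0; 1 0 0 -0.15 0 0 0; 1 0 0 -0.1 0 0 0; 1 0 0 0 0 0 0; 1 0 0 0 0 0 0"

```text
t: 24.4
eef_pos: [0.4916, 0.3174, 0.1904]
tool_rot: [-0.174, 0.779, -0.589, 0.131]
contact_force: [0.1, -1.5, -3.7]
gripper_width: 0.722
```

```bash
python3 - <<'E'
from pl import *
P,R,o=cur(); p=wrist('w15'); print(P,o['contact_force'],o['gripper_width'])
im=cv2.cvtColor(p['image'],cv2.COLOR_RGB2BGR)[100:400,170:400];cv2.imwrite('pics/w15z.png',cv2.resize(im,None,fx=2,fy=2,interpolation=2))
cr=np.load('est.npz')['cr']
plan([(place([(0,.0,.13)],cr)[0],Rlev(cr[2]),22)],hand=1)
E
```

```text
[0.4916 0.3174 0.1904] [ 0.1053 -1.4678 -3.6838] 0.7224225746282248
# seg 22 max step mm 22.2
1 0.183 0.015 0.018 -0.284 0.035 0.155; 1 0.183 0.013 0.018 -0.284 0.035 0.155; 1 0.183 0.011 0.019 -0.284 0.035 0.155; 1 0.183 0.008 0.02 -0.284 0.035 0.155; 1 0.183 0.006 0.02 -0.284 0.035 0.155; 1 0.183 0.004 0.021 -0.283 0.035 0.155; 1 0.183 0.001 0.021 -0.284 0.035 0.155; 1 0.183 -0.001 0.022 -0.283 0.035 0.155; 1 0.183 -0.004 0.022 -0.284 0.035 0.155; 1 0.183 -0.006 0.022 -0.283 0.035 0.154; 1 0.183 -0.008 0.023 -0.284 0.035 0.155; 1 0.183 -0.011 0.023 -0.283 0.035 0.154

1 0.182 -0.013 0.023 -0.284 0.035 0.155; 1 0.182 -0.016 0.023 -0.283 0.034 0.154; 1 0.182 -0.018 0.023 -0.284 0.035 0.155; 1 0.182 -0.021 0.024 -0.283 0.034 0.154; 1 0.182 -0.023 0.024 -0.284 0.035 0.155; 1 0.181 -0.025 0.023 -0.283 0.034 0.154; 1 0.181 -0.028 0.023 -0.284 0.035 0.155; 1 0.18 -0.03 0.023 -0.283 0.034 0.154; 1 0.18 -0.033 0.023 -0.284 0.035 0.155; 1 0.18 -0.036 0.024 -0.283 0.034 0.154
```

View pics/w15z.png

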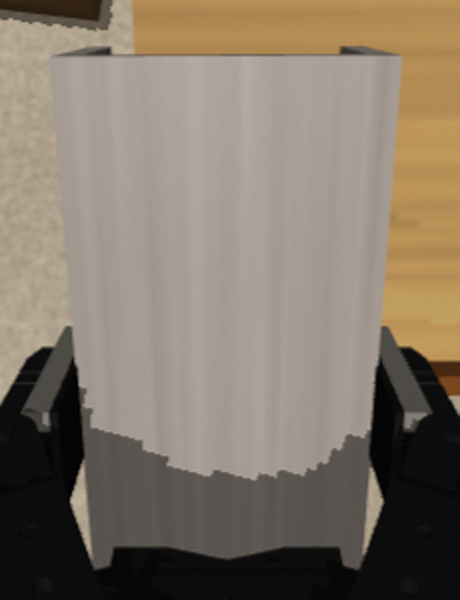

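```bash
python3 - <<'E'
from pl import *
p=imaging.read_camera('wrist')
obs=[((.075,-.031,.035),(196,128)),((.075,.031,.035),(370.5,127.5)),((.075,-.026,.0),(225,124)),((.075,.026,.0),(340.5,123.5))]
chanfit(p['mount'],p['fx'],p['cx'],p['cy'],obs)
E
```

```text
across,along,midz(tool),pitch,yaw [-0.0003 -0.0035 -0.0083 -0.     -0.002 ] res [-0.6  0.5  0.2  0.4  1.1 -0.7 -0.7 -0.5 -0.  -0.1]
```

>>> apply_moves:
  moves: "1 0.183 0.015 0 -0.284 0.035 0.155; 1 0.183 0.013 0 -0.284 0.035 0.155; 1 0.183 0.011 0.01 -0.284 0.035 0.155; 1 0.183 0.008 0.01 -0.284 0.035 0.155; 1 0.183 0.006 0.02 -0.284 0.035 0.155; 1 0.183 0.004 0.02 -0.284 0.035 0.155; 1 0.183 0.001 0.02 -0.284 0.035 0.155; 1 0.183 0 0.02 -0.284 0.035 0.155; 1 0.183 -0.004 0.02 -0.284 0.035 0.155; 1 0.183 -0.006 0.02 -0.284 0.035 0.155; 1 0.183 -0.008 0.02 -0.284 0.035 0.155; 1 0.183 -0.011 0.02 -0.284 0.035 0.155"

```text
t: 25.5
eef_pos: [0.5513, 0.0596, 0.1635]
tool_rot: [-0.078, 0.752, -0.652, 0.059]
contact_force: [0.1, -0.1, -2.9]
gripper_width: 0.718
```

>>> apply_moves:
  moves: "1 0.182 -0.013 0.02 -0.284 0.035 0.155; 1 0.182 -0.016 0.02 -0.284 0.035 0.155; 1 0.182 -0.018 0.02 -0.284 0.035 0.155; 1 0.182 -0.021 0.03 -0.284 0.035 0.155; 1 0.182 -0.023 0.03 -0.284 0.035 0.155; 1 0.182 -0.025 0.03 -0.284 0.035 0.155; 1 0.181 -0.028 0.03 -0.284 0.035 0.155; 1 0.181 -0.03 0.03 -0.284 0.035 0.155; 1 0.18 -0.033 0.03 -0.284 0.035 0.155; 1 0.18 -0.036 0.03 -0.284 0.035 0.155; 1 0 0 0 0 0 0; 1 0 0 0 0 0 0"

```text
t: 26.5
eef_pos: [0.6039, -0.1543, 0.1314]
tool_rot: [0.001, 0.718, -0.696, -0.001]
contact_force: [0.6, 1.2, -3.3]
gripper_width: 0.719
```

```bash
python3 - <<'E'
from pl import *
cr=np.load('est.npz')['cr']
P,R,o=cur(); p=wrist('w16'); print(P,R.T@Rlev(cr[2]),o['contact_force'])
over(p,cradle_polys(cr)[:1]+upch(cr,0,-.047)+upch(cr,0,.047),'w16o')
E
```

```text
[ 0.6039 -0.1543  0.1314] [[ 1.      0.0029 -0.    ]
 [-0.0029  1.     -0.0026]
 [ 0.      0.0026  1.    ]] [ 0.5565  1.1537 -3.3179]
```

View pics/w16o.png

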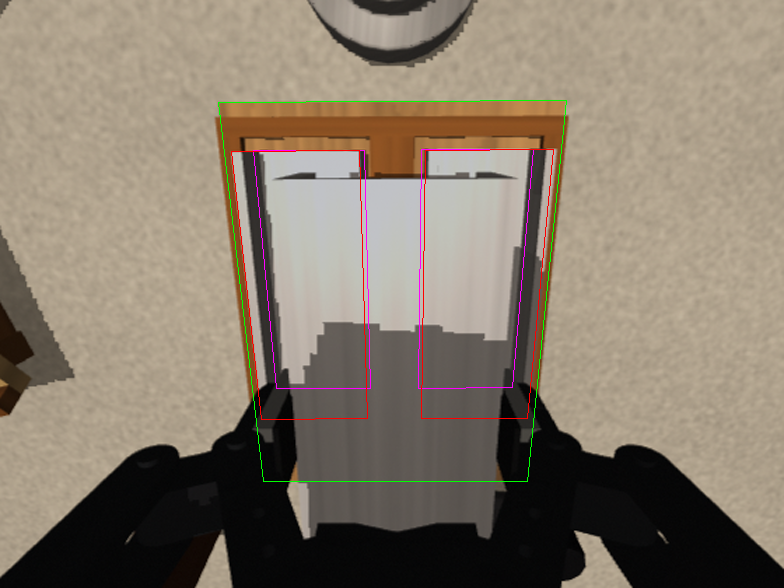

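```bash
python3 - <<'E'
from pl import *
cr=np.load('est.npz')['cr']
t=lambda z:place([(.0035,-.0003,z)],cr)[0]; R=Rlev(cr[2]);print(t(0))
plan([(t(.06),R,6)],hand=1)
E
```

```text
[ 0.6103 -0.1523  0.    ]
# seg 6 max step mm 12.1
1 0 -0.009 0.1 0.005 0.002 -0.002; 1 0 -0.009 0.1 0.005 0.002 -0.002; 1 0 -0.009 0.1 0.005 0.002 -0.002; 1 0 -0.009 0.1 0.005 0.002 -0.001; 1 0 -0.009 0.099 0.006 0.002 -0.002; 1 0 -0.01 0.1 0.005 0.002 -0.001
```

>>> apply_moves:
  moves: "1 0 -0.009 0.1 0.005 0.002 -0.002; 1 0 -0.009 0.1 0.005 0.002 -0.002; 1 0 -0.009 0.1 0.005 0.002 -0.002; 1 0 -0.009 0.1 0.005 0.002 -0.002; 1 0 -0.009 0.1 0.005 0.002 -0.002; 1 0 -0.009 0.1 0.005 0.002 -0.002; 1 0 0 0 0 0 0; 1 0 0 0 0 0 0; 1 0 0 0 0 0 0"

```text
t: 27.3
eef_pos: [0.6112, -0.1523, 0.0617]
tool_rot: [-0.001, 0.72, -0.694, 0.001]
contact_force: [0.4, -0.4, -2.4]
gripper_width: 0.715
```

```bash
python3 - <<'E'
from pl import *
cr=np.load('est.npz')['cr']
P,R,o=cur(); p=wrist('w17'); print(P,o['contact_force'],R.T@(place([(.0035,-.0003,.0242)],cr)[0]-P)/.12)
L=[]
for b in(1,-1): L+=upch(cr,0,b*.047)
L+=[(c,(0,255,0)) for c,_ in upch(cr,0,0,.015)]
over(p,L,'w17o')
s=imaging.read_camera('scene');im=cv2.cvtColor(s['image'],cv2.COLOR_RGB2BGR)[200:330,170:330];cv2.imwrite('pics/s17.png',cv2.resize(im,None,fx=4,fy=4,interpolation=2))
E
```

```text
[ 0.6112 -0.1523  0.0617] [ 0.3867 -0.355  -2.3636] [-0.0008  0.0084  0.3122]
```

View pics/w17o.png

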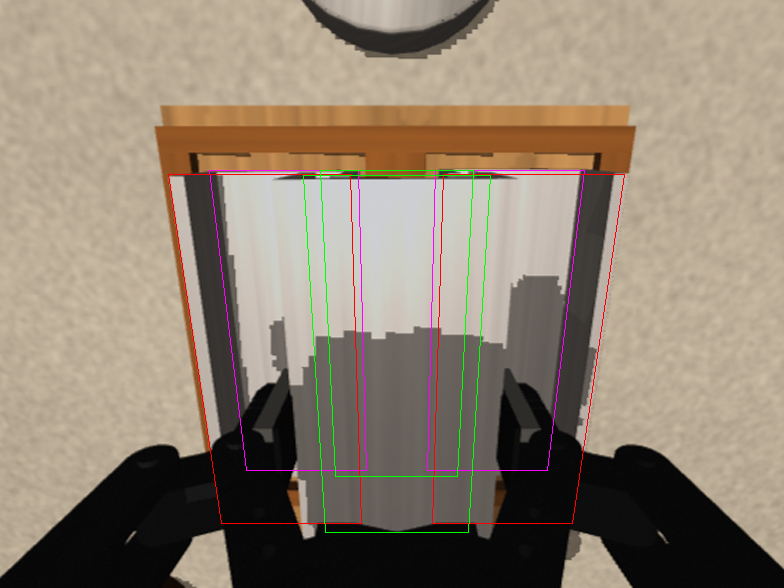

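View pics/s17.png

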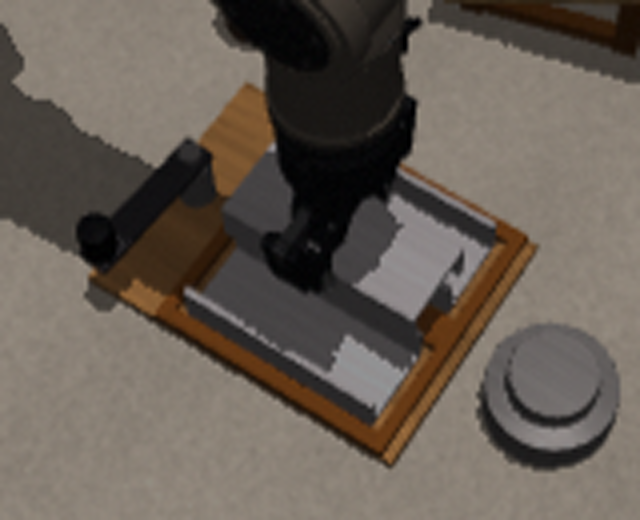

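>>> apply_moves:
  moves: "1 0 0.004 0.04 0 0 0; 1 0 0.004 0.04 0 0 0; 1 0 0 0.04 0 0 0; 1 0 0 0.04 0 0 0; 1 0 0 0.04 0 0 0; 1 0 0 0.04 0 0 0; 1 0 0 0 0 0 0"

```text
t: 27.98
eef_pos: [0.6091, -0.1522, 0.0313]
tool_rot: [0.0, 0.72, -0.694, 0.0]
contact_force: [-0.1, 0.3, -3.4]
gripper_width: 0.718
```

>>> apply_moves:
  moves: "1 0 0 0.025 0 0 0; 1 0 0 0.015 0 0 0; 1 0 0 0.01 0 0 0; 1 0 0 0.008 0 0 0; 1 0 0 0.006 0 0 0; 1 0 0 0.005 0 0 0; 1 0 0 0 0 0 0"

```text
t: 28.57
eef_pos: [0.6099, -0.1523, 0.0243]
tool_rot: [-0.001, 0.719, -0.695, 0.001]
contact_force: [0.3, -0.3, -2.5]
gripper_width: 0.709
```

>>> apply_moves:
  moves: "1 0 0 0.008 0 0 0; 1 0 0 0.008 0 0 0; 1 0 0 0 0 0 0"

```text
t: 28.82
eef_pos: [0.6101, -0.1523, 0.0234]
tool_rot: [-0.0, 0.72, -0.694, 0.001]
contact_force: [-3.3, 0.7, 4.8]
gripper_width: 0.721
```

>>> apply_moves:
  moves: "-0.5 0 0 -0.006 0 0 0; -0.7 0 0 0 0 0 0; -0.9 0 0 0 0 0 0; -0.9 0 0 0 0 0 0; -0.9 0 0 -0.1 0 0 0; -0.9 0 0 -0.2 0 0 0; -0.9 0 0 -0.25 0 0 0; -0.9 0 0 -0.3 0 0 0; -0.9 0 0 -0.3 0 0 0; 0 0 0 -0.3 0 0 0; 0 0 0 0 0 0 0; 0 0 0 0 0 0 0"

```text
t: 29.82
eef_pos: [0.6113, -0.1524, 0.2009]
tool_rot: [-0.002, 0.719, -0.695, 0.004]
contact_force: [0.5, 0.2, -0.9]
gripper_width: 0.546
```

```bash
python3 - <<'E'
from pl import *
cr=np.load('est.npz')['cr']
P,R,o=cur(); p=wrist('w18'); print(P,o['gripper_width'])
L=cradle_polys(cr)[:1]
for b in(1,-1): L+=upch(cr,0,b*.047)
L+=[(c,(0,255,0)) for c,_ in upch(cr,0,0,.015)]
for th in(-.1,0,.1): L.append((place([(-.125+.09*np.sin(th)+.012*np.cos(k),-.09*np.cos(th)+.012*np.sin(k),.095) for k in np.arange(0,6.28,.3)],cr),(0,255,255)))
over(p,L,'w18o'); save(p,'w18r')
print(nets.spot_point(p,'keeper_knob')[:2],nets.spot_point(p,'keeper_pivot')[:1])
print(proj(p,place([(-.125,-.09,.079),(-.125,0,.058)],cr)))
E
```

```text
[ 0.6113 -0.1524  0.2009] 0.5460735545849331
[{'location': [282.0, 16.3], 'score': 0.46}] [{'location': [285.4, 314.8], 'score': 0.69}]
[[374.4265 330.3403]
 [282.654  317.2824]]
```

View pics/w18o.png

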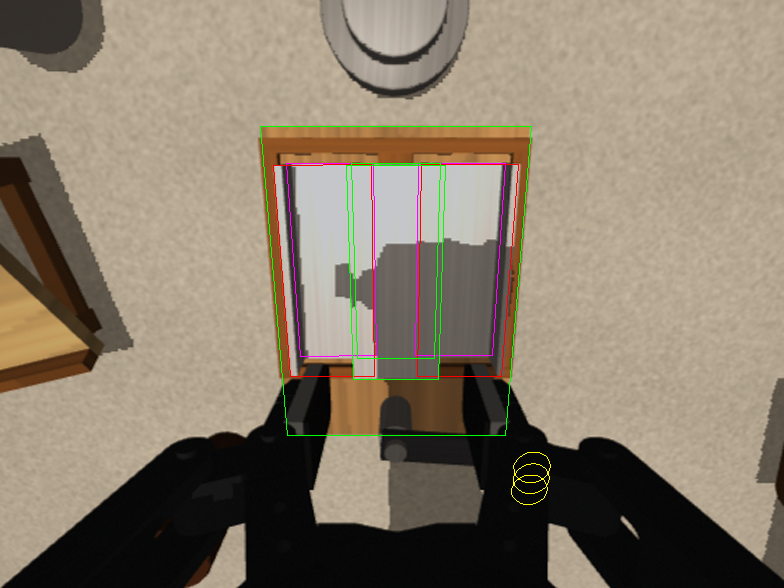

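```bash
python3 - <<'E'
from pl import *
cr=np.load('est.npz')['cr']
piv=place([(-.125,0,.058)],cr)[0]; print('piv',piv)
def ang(n,uv,z=.095):
    X=atz(load(n),uv,z); d=X-piv; c,s=np.cos(cr[2]),np.sin(cr[2]); l=np.array([c*d[0]+s*d[1],-s*d[0]+c*d[1]]); print(n,X,np.hypot(*l),np.arctan2(l[0],-l[1]))
ang('w8',(460/1.4,508/1.4)); ang('w1',(359,247))
t=imaging.read_camera('top');s=imaging.read_camera('scene');save(t,'t18')
for p in(t,s): print([(r['score'],atz(p,r['location'],.079)) for r in nets.spot_point(p,'keeper_knob')[:2]])
im=cv2.cvtColor(s['image'],cv2.COLOR_RGB2BGR)[200:330,170:330];cv2.imwrite('pics/s18.png',cv2.resize(im,None,fx=4,fy=4,interpolation=2))
E
```

```text
piv [ 0.4818 -0.1564  0.058 ]
w8 [ 0.5074 -0.2393  0.095 ] 0.0867322752211608 0.2641239063281745
w1 [ 0.4816 -0.244   0.095 ] 0.08755100382312588 -0.03744134874327943
[]
[(0.83, array([ 0.4699, -0.2527,  0.079 ]))]
```

View pics/s18.png

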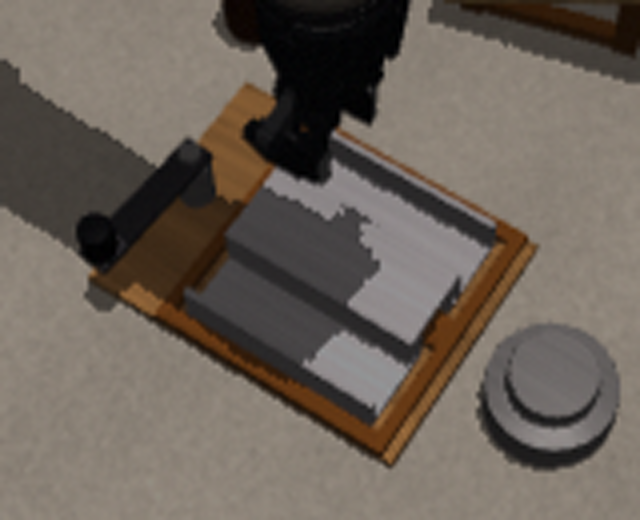

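```bash
python3 - <<'E'
from pl import *
cr=np.load('est.npz')['cr']
s=imaging.read_camera('scene'); print(atz(s,(194.3,257),.095))
t=load('w1')
print('q',cur()[2]['q'])
T=imaging.read_camera('top'); print('spindle',atz(T,(273,255),.1))
plan([((.480,-.246,.15),Rlev(cr[2]-np.pi/4),13)],hand=.1)
E
```

```text
[ 0.4801 -0.2463  0.095 ]
q [ 0.3687  0.4516 -0.2997  1.693   0.1519  1.0196 -1.5177]
spindle [ 0.4198 -0.0094  0.1   ]
# seg 13 max step mm 12.8
0.1 0.057 0.085 0.03 -0.001 0 0.866; 0.1 0.062 0.081 0.03 -0.001 0 0.866; 0.1 0.067 0.077 0.03 -0.001 0 0.866; 0.1 0.072 0.073 0.03 -0.001 0 0.866; 0.1 0.076 0.069 0.03 -0.001 0 0.866; 0.1 0.08 0.064 0.029 0 0 0.866; 0.1 0.084 0.059 0.03 -0.001 0 0.867; 0.1 0.087 0.054 0.029 0 0 0.866; 0.1 0.09 0.049 0.03 -0.001 0 0.867; 0.1 0.093 0.043 0.029 0 0 0.866; 0.1 0.095 0.038 0.03 -0.001 0 0.867; 0.1 0.097 0.031 0.029 0 0 0.866

0.1 0.099 0.026 0.03 -0.001 0 0.867
```

>>> apply_moves:
  moves: "0.1 0.057 0.085 0.02 0 0 0.866; 0.1 0.062 0.081 0.02 0 0 0.866; 0.1 0.067 0.077 0.02 0 0 0.866; 0.1 0.072 0.073 0.02 0 0 0.866; 0.1 0.076 0.069 0.03 0 0 0.866; 0.1 0.08 0.064 0.03 0 0 0.866; 0.1 0.084 0.059 0.03 0 0 0.866; 0.1 0.087 0.054 0.03 0 0 0.866; 0.1 0.09 0.049 0.03 0 0 0.866; 0.1 0.093 0.043 0.03 0 0 0.866; 0.1 0.095 0.038 0.03 0 0 0.866; 0.1 0.097 0.031 0.03 0 0 0.866"

```text
t: 31.27
eef_pos: [0.4899, -0.2391, 0.1582]
tool_rot: [0.001, -0.425, 0.905, -0.001]
contact_force: [0.2, 0.5, -0.2]
gripper_width: 0.446
```

>>> apply_moves:
  moves: "0.1 0.099 0.026 0.03 0 0 0.866; 0.1 0 0 0 0 0 0; 0.1 0 0 0 0 0 0; 0.1 0 0 0 0 0 0"

```text
t: 31.6
eef_pos: [0.4813, -0.2455, 0.1552]
tool_rot: [0.001, -0.4, 0.917, -0.001]
contact_force: [0.9, 0.0, 0.4]
gripper_width: 0.449
```

```bash
python3 - <<'E'
from pl import *
cr=np.load('est.npz')['cr']
P,R,o=cur(); p=wrist('w19'); print(P,o['gripper_width'],o['q'][6])
L=[]
for th in(-.05,): 
  for z in(.063,.095): L.append((place([(-.125+.09*np.sin(th)+.012*np.cos(k),-.09*np.cos(th)+.012*np.sin(k),z) for k in np.arange(0,6.28,.3)],cr),(0,255,255)))
L.append((place([(-.125+.012*np.cos(k),.012*np.sin(k),.063) for k in np.arange(0,6.28,.3)],cr),(0,255,0)))
over(p,L,'w19o')
print(R.T@(np.array([.4795,-.2465,.067])-P)/.12, proj(p,[P+R@[0,0,0]]))
E
```

```text
[ 0.4813 -0.2455  0.1552] 0.44908076839095007 -2.010433614960257
[0.0178 0.0072 0.7346] [[282.4684 272.6348]]
```

View pics/w19o.png

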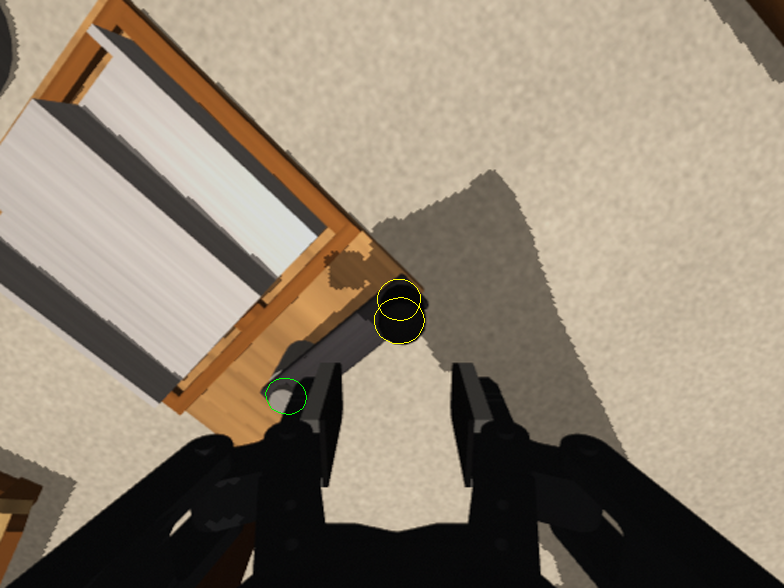

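>>> apply_moves:
  moves: "0.1 0.009 0.004 0.06 0 0 0; 0.1 0.009 0.004 0.1 0 0 0; 0.1 0 0 0.12 0 0 0; 0.1 0 0 0.12 0 0 0; 0.1 0 0 0.12 0 0 0; 0.1 0 0 0.1 0 0 0; 0.1 0 0 0.07 0 0 0; 0.1 0 0 0.035 0 0 0; 0.1 0 0 0 0 0 0; 0.1 0 0 0 0 0 0"

```text
t: 32.48
eef_pos: [0.4788, -0.2469, 0.0681]
tool_rot: [0.001, -0.399, 0.917, -0.001]
contact_force: [-0.0, 0.1, 0.6]
gripper_width: 0.451
```

```bash
python3 - <<'E'
from pl import *
cr=np.load('est.npz')['cr']
P,R,o=cur(); p=wrist('w20'); print(P,o['contact_force'],o['q'][6])
segs=[]
for th in np.linspace(-.05,1.62,25)[1:]:
    t=place([(-.125+.09*np.sin(th),-.09*np.cos(th),.068)],cr)[0]; segs.append((t,R,1))
import io,contextlib
plan(segs,hand=.1)
E
```

```text
[ 0.4788 -0.2469  0.0681] [-0.0037  0.103   0.5551] -2.0303767550079046
# seg 1 max step mm 7.8
# seg 1 max step mm 6.2
# seg 1 max step mm 6.2
# seg 1 max step mm 6.3
# seg 1 max step mm 6.2
# seg 1 max step mm 6.3
# seg 1 max step mm 6.3
# seg 1 max step mm 6.2
# seg 1 max step mm 6.3
# seg 1 max step mm 6.2
# seg 1 max step mm 6.3
# seg 1 max step mm 6.2
# seg 1 max step mm 6.2
# seg 1 max step mm 6.3
# seg 1 max step mm 6.3
# seg 1 max step mm 6.2
# seg 1 max step mm 6.3
# seg 1 max step mm 6.4
# seg 1 max step mm 6.2
# seg 1 max step mm 6.3
# seg 1 max step mm 6.2
# seg 1 max step mm 6.2
# seg 1 max step mm 6.2
# seg 1 max step mm 6.4
0.1 -0.049 -0.043 0.004 -0.01 0.002 -0.001; 0.1 -0.039 -0.034 0 0 0 0; 0.1 -0.041 -0.032 0 0 0 0; 0.1 -0.043 -0.03 0 0 0 0; 0.1 -0.045 -0.026 0 0 0 0; 0.1 -0.047 -0.023 0 0 0 0; 0.1 -0.049 -0.019 0 0 0 0; 0.1 -0.049 -0.016 0 0 0 0; 0.1 -0.051 -0.013 0 0 0 0; 0.1 -0.051 -0.009 0.001 0 0 0; 0.1 -0.052 -0.005 0 0 0 0; 0.1 -0.052 -0.002 0 0 0 0

0.1 -0.052 0.002 0 0 0 0; 0.1 -0.052 0.005 0 0 0 0; 0.1 -0.052 0.009 0 0 0 0; 0.1 -0.05 0.012 0 0 0 0; 0.1 -0.05 0.016 0 0 0 0; 0.1 -0.049 0.02 0 0 0 0; 0.1 -0.046 0.023 0 0 0 0; 0.1 -0.046 0.026 0 0 0 0; 0.1 -0.043 0.029 0 0 0 0; 0.1 -0.041 0.032 0 0 0 0; 0.1 -0.039 0.034 0 0 0 0; 0.1 -0.037 0.038 0 0 0 0
```

View pics/w20.png

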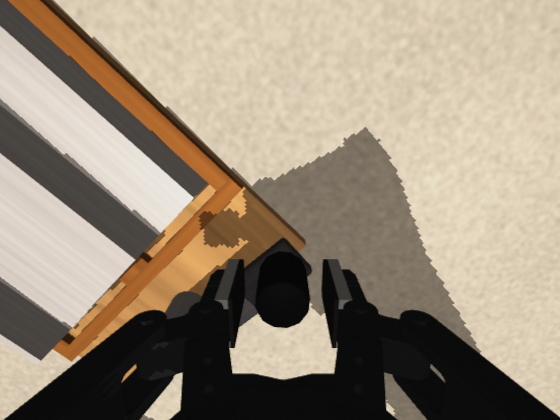

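>>> apply_moves:
  moves: "0.1 -0.049 -0.043 0 0 0 0; 0.1 -0.04 -0.034 0 0 0 0; 0.1 -0.04 -0.032 0 0 0 0; 0.1 -0.043 -0.03 0 0 0 0; 0.1 -0.045 -0.026 0 0 0 0; 0.1 -0.047 -0.023 0 0 0 0; 0.1 -0.049 -0.019 0 0 0 0; 0.1 -0.05 -0.016 0 0 0 0; 0.1 -0.05 -0.013 0 0 0 0; 0.1 -0.052 -0.009 0 0 0 0; 0.1 -0.052 -0.005 0 0 0 0; 0.1 -0.052 -0.002 0 0 0 0"

```text
t: 33.53
eef_pos: [0.5476, -0.2169, 0.068]
tool_rot: [0.001, -0.399, 0.917, -0.001]
contact_force: [-0.1, -1.3, 0.1]
gripper_width: 0.454
```

```bash
python3 - <<'E'
from pl import *
cr=np.load('est.npz')['cr']
P,R,o=cur(); p=wrist('w21'); print(P,o['contact_force'],o['q'][6])
segs=[]
for th in np.linspace(-.05,1.66,25)[13:]:
    t=place([(-.125+.09*np.sin(th),-.09*np.cos(th),.068)],cr)[0]; segs.append((t,R,1))
plan(segs,hand=.1)
E
```

```text
[ 0.5476 -0.2169  0.068 ] [-0.1021 -1.2714  0.1192] -2.1186701028039234
# seg 1 max step mm 5.8
# seg 1 max step mm 6.4
# seg 1 max step mm 6.4
# seg 1 max step mm 6.5
# seg 1 max step mm 6.4
# seg 1 max step mm 6.4
# seg 1 max step mm 6.3
# seg 1 max step mm 6.5
# seg 1 max step mm 6.4
# seg 1 max step mm 6.4
# seg 1 max step mm 6.4
# seg 1 max step mm 6.5
0.1 -0.048 -0.004 0.001 -0.001 0.018 0.022; 0.1 -0.053 0.007 0 0 0 0; 0.1 -0.052 0.01 0 0 0 0; 0.1 -0.052 0.014 0 0 0 0; 0.1 -0.05 0.018 0 0 0 0; 0.1 -0.049 0.022 0 0 0 0; 0.1 -0.047 0.024 0 0 0 0; 0.1 -0.046 0.028 0 0 0 0; 0.1 -0.043 0.032 0 0 0 0; 0.1 -0.041 0.034 0 0 0 0; 0.1 -0.038 0.037 0 0 0 0; 0.1 -0.036 0.04 0 0 0 0
```

View pics/w21.png

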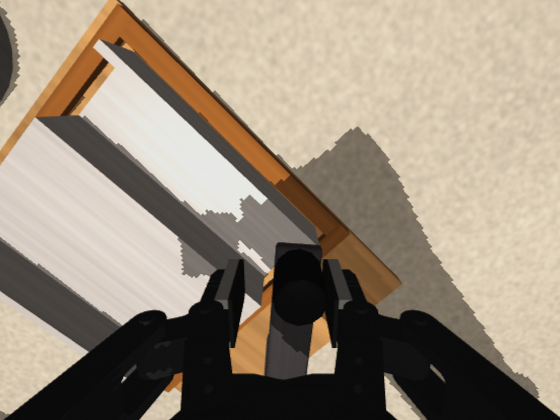

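The keeper is swinging properly; I'll continue.

>>> apply_moves:
  moves: "0.1 -0.05 0 0 0 0 0; 0.1 -0.053 0.007 0 0 0 0; 0.1 -0.052 0.01 0 0 0 0; 0.1 -0.052 0.014 0 0 0 0; 0.1 -0.05 0.018 0 0 0 0; 0.1 -0.049 0.022 0 0 0 0; 0.1 -0.047 0.024 0 0 0 0; 0.1 -0.046 0.028 0 0 0 0; 0.1 -0.043 0.032 0 0 0 0; 0.1 -0.04 0.034 0 0 0 0; 0.1 -0.038 0.037 0 0 0 0; 0.1 0 0 0 0 0 0"

```text
t: 34.58
eef_pos: [0.5699, -0.1514, 0.068]
tool_rot: [0.001, -0.4, 0.917, -0.0]
contact_force: [0.3, 0.2, 0.6]
gripper_width: 0.444
```

```bash
python3 - <<'E'
from pl import *
P,R,o=cur(); p=wrist('w22'); print(P,o['contact_force'],o['q'][6])
E
```

```text
[ 0.5699 -0.1514  0.068 ] [0.3473 0.2468 0.6448] -2.2366119200902896
```

View pics/w22.png

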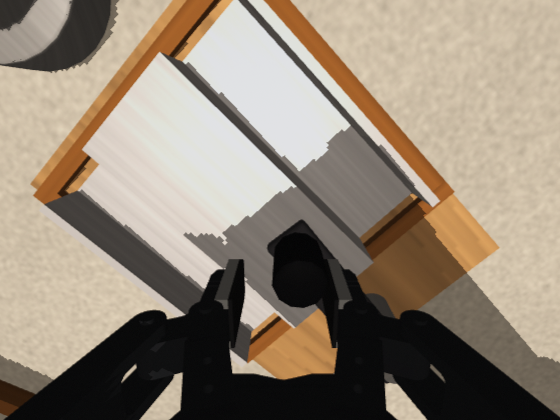

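>>> apply_moves:
  moves: "0.1 -0.03 0.03 0 0 0 0; 0.1 -0.01 0.01 0 0 0 0; 0.1 0 0 0 0 0 0; 0.1 0 0 0 0 0 0"

```text
t: 34.97
eef_pos: [0.5696, -0.1467, 0.0681]
tool_rot: [0.001, -0.399, 0.917, -0.001]
contact_force: [1.1, 0.2, 0.4]
gripper_width: 0.448
```

Back off slightly so the pads don't rub, lift, and look.

>>> apply_moves:
  moves: "-0.1 0.02 -0.02 0 0 0 0; -0.1 0.01 -0.01 0 0 0 0; -0.1 0 0 0 0 0 0; -0.1 0 0 -0.1 0 0 0; -0.1 0 0 -0.2 0 0 0; -0.1 0 0 -0.25 0 0 0; -0.1 0 0 -0.3 0 0 0; -0.1 0 0.1 -0.3 0 0 0; -0.1 0 0.2 -0.3 0 0 0; -0.1 0 0.2 -0.1 0 0 0; -0.1 0 0 0 0 0 0; -0.1 0 0 0 0 0 0"

```text
t: 35.97
eef_pos: [0.5263, -0.1107, 0.2547]
tool_rot: [0.002, -0.399, 0.917, -0.001]
contact_force: [0.3, -0.5, -0.1]
gripper_width: 0.547
```

```bash
python3 - <<'E'
from pl import *
cr=np.load('est.npz')['cr']
P,R,o=cur(); p=wrist('w23'); print(P,o['contact_force'])
L=cradle_polys(cr)[:1]
for b in(1,-1): L+=upch(cr,0,b*.047)
L+=[(c,(0,255,0)) for c,_ in upch(cr,0,0,.015)]
for th in(1.35,1.5,1.57): L.append((place([(-.125+.09*np.sin(th)+.012*np.cos(k),-.09*np.cos(th)+.012*np.sin(k),.095) for k in np.arange(0,6.28,.3)],cr),(0,255,255)))
over(p,L,'w23o')
s=imaging.read_camera('scene');im=cv2.cvtColor(s['image'],cv2.COLOR_RGB2BGR)[200:330,170:330];cv2.imwrite('pics/s23.png',cv2.resize(im,None,fx=4,fy=4,interpolation=2))
t=imaging.read_camera('top');im=cv2.cvtColor(t['image'],cv2.COLOR_RGB2BGR)[170:260,265:360];cv2.imwrite('pics/t23.png',cv2.resize(im,None,fx=6,fy=6,interpolation=2))
E
```

```text
[ 0.5263 -0.1107  0.2547] [ 0.3262 -0.4558 -0.131 ]
```

View pics/w23o.png

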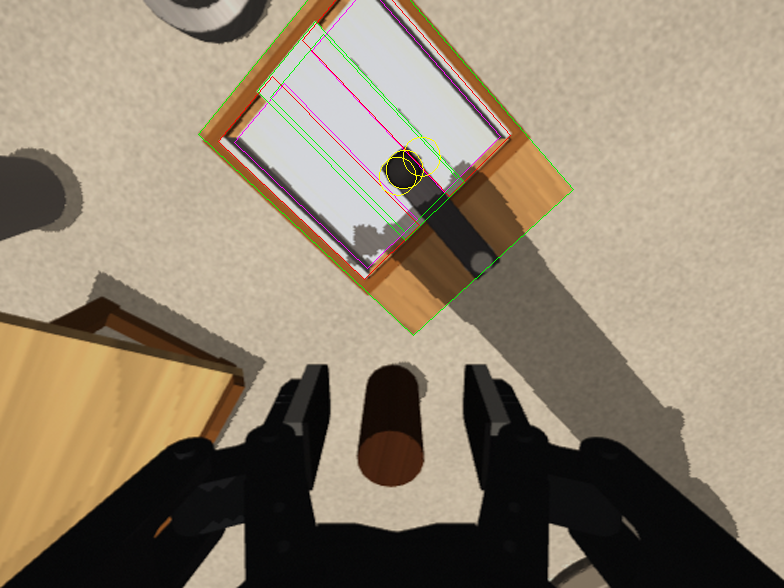

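View pics/s23.png

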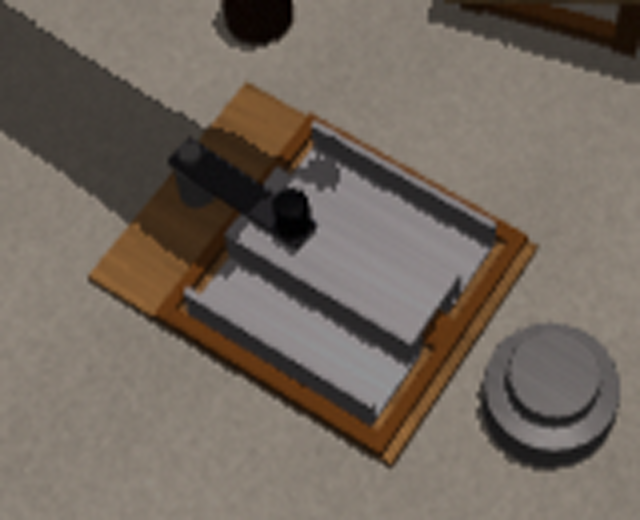

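The keeper knob lies on the 1.5 rad circle, the bundle looks seated, and the gripper is clear. Handing in.

```bash
python3 -c "
from station import bot
print(bot.hand_in()); print(bot.get_obs()['t'])"
```

```text
the job is handed in; nothing more can be done
None
the job is handed in; nothing more can be done
```

The job is handed in after about 36 s of the 72 s allowed; no verdict is reported.

**What I did**
- I laid the two open-up channels flat in the right and left lanes and set the open-down one over the middle, interlocked with both. Each was gripped until upward contact force showed it had touched down.
- I then swung the keeper round by its knob with half-open jaws and lifted the gripper clear.

**Last checks**
- **Channels:** in the wrist pictures all three match the seated outlines to about 1–2 mm.
- **Keeper:** the knob lies close to the 1.5 rad mark, past the required 1.35.
- **Robot:** the gripper is well above everything, with contact force about zero.
- **Bystanders:** I came near none of them and saw nothing displaced, but I did not measure their positions at the end.

**What disagreed**
- The scene and top cameras put the cradle about 3 mm further to -y than the wrist camera did. I used the wrist value, and the placings fitted it.
- The detector's location for `spindle_blank` was wrong, so I took its position from the picture instead.
- One knob reading, taken with the knob partly hidden behind the fingers, was wrong and discarded.

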